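# Re-partition the ratchet-clamped kit tray and load it

### The job

Re-partition the kit tray for its load: flip the ratchet's pawl pin to loosen and work the handle until the clamp screw is loose, slide the divider so that the bay at the blue tag takes the long tools lying lengthways and the bay at the yellow tag takes the plug gauges, then flip the pawl to tighten and ratchet the clamp screw fully tight with the divider in place. Lay every long tool and plug gauge that is on the bench flat in its bay, lengthways and side by side, and leave the nut jar and the red bottle standing.

Things in the scene. Friction and masses are not known exactly. Their poses are not given: they have to be found in the camera images.
- tray: Grey open kit tray fixed to the bench, ratchet clamp at its -y end. Origin under its middle, on the bench; y along its length, x across (away from the robot). Inside 300 (y) x 120 mm (x), floor 4 mm, wall tops 22 mm high, walls 5 mm. An aluminium bar on the +x wall (top up to 37 mm) pinches the divider while the screw is tight. Ratchet axis upright at x = 0, y = -0.200 here.
- divider (a joint): Slide of the white divider plate (6 mm thick) along the tray's y, m: 0 in the middle, stops at -0.09 and +0.09. The bay on the -y side is 0.147 + value long, that on the +y side 0.147 - value. Moves at about 2.5 N when the clamp screw is loose; held by friction when tight.
- divider_tab (a point): Middle of the black grip tab on top of the divider: 40 mm long across the tray, 16 mm thick along it, from 28 to 54 mm above the bench; this point is 44 mm above the bench and lies straight above the middle of the plate's thickness. Its axes are the tray's. Pinch it from above and slide.
- clamp_screw (a joint): Angle of the toothed screw head (dark disc, hexagon head, white mark) about the ratchet axis, rad: 0 fully tight (hard stop), positive is anticlockwise from above and loosens; stop at 1.7. Loose above 1.0, tight below 0.15. Stays where it is left; takes 0.25 N m; turned only by the handle through the pawl.
- ratchet_handle (a joint): Handle angle about the ratchet axis, rad, positive anticlockwise from above; at 0 it points along the tray's -x. Stops at -0.5 and 0.5; friction 0.35 N m. Pawl at loosen: anticlockwise strokes turn the screw, clockwise ones slip back; at tighten the reverse. 20 teeth: up to 0.33 rad of a stroke is lost before it bites.
- handle_knob (a point): Point on the axis of the upright black round knob (20 mm diameter, 28 to 75 mm above the bench) at the handle's end, 118 mm from the ratchet axis and 56 mm above the bench. The knob is rigid on the handle; it can turn within a grip.
- pawl (a joint): Pawl selector lever on the handle, rad, stops at +0.40 and -0.40; stays where it is left. Positive is loosen, negative is tighten; throw it fully over, to 0.3 or more. Pivot 40 mm from the ratchet axis along the handle. Takes 3 to 5 N at the pin; the handle may swing a little; under load it jams: ease the handle back first. The sprung pawl under it slips over the teeth by itself.
- pawl_pin (a point): On the axis of the pawl's upright orange thumb pin (10 mm diameter, 31 to 65 mm above the bench), 55 mm high; 27 mm out from the pawl's pivot, about 67 mm from the ratchet axis, toward the knob. With the handle pointing at the robot, pin thrown right (tray's -y, red dot) is loosen, left (+y, green dot) is tighten; 21 mm from side to side.
- blue_tag: Blue tag, 8 x 50 x 4 mm, on top of the front (-x) wall near one end of the tray; the bay at that end is for the long tools. Which end differs from start to start.
- yellow_tag: Yellow tag of the same size near the other end; the bay at that end is for the plug gauges.
- insert_tool: Insert installation tool (long tool), 165 mm long; knurled steel body 19 mm wide and high from y = -22 to +59 mm, thin spindle beyond; grip it about y = +15 mm. May be absent. Lengths run along its own y axis; origin under its middle.
- esd_brush: Black brush (long tool), 166 mm long, 18 mm wide, 14 mm high, bristles at its -y end. May be absent. Lengths run along its own y axis; origin under its middle.
- plug_gauge_a: Round steel go/no-go thread plug gauge (short part), 89 mm long, 12 mm thick; grip it at its middle, where flats keep it from rolling. May be absent. Lengths run along its own y axis; origin under its middle.
- plug_gauge_b: The second plug gauge, the same size. May be absent. Lengths run along its own y axis; origin under its middle.
- nut_jar: White jar with a screw lid, 44 mm diameter, 61 mm tall, standing. Origin under its middle. Not to be knocked over.
- threadlock_bottle: Small red bottle with a blue cap, 29 mm diameter, 96 mm tall, standing. Origin under its middle. Not to be knocked over.

How it is judged (in metres and radians):
On the way, in this order (a step that is already met when the one before it is completed fails the run):
1. the pawl is flipped to loosen (value of joint pawl above 0.12 rad), for 0.2 s.
2. the clamp screw is loosened (value of joint clamp_screw above 1 rad), for 0.2 s.
3. the divider is slid so that the blue bay takes the long tools and the yellow bay the gauges (((y of blue_tag in the frame of tray above 0 m and value of joint divider between -0.053 and -0.024 m) or (y of blue_tag in the frame of tray below 0 m and value of joint divider between 0.024 and 0.053 m))), for 0.2 s.
4. the pawl is flipped back to tighten (value of joint pawl below -0.12 rad), for 0.2 s.
5. the clamp screw is tight with the divider in place (value of joint clamp_screw below 0.15 rad and ((y of blue_tag in the frame of tray above 0 m and value of joint divider between -0.053 and -0.024 m) or (y of blue_tag in the frame of tray below 0 m and value of joint divider between 0.024 and 0.053 m))), for 0.2 s.
At the end, for the whole second after the job is handed in: Clamp screw tight (under 0.15 rad); divider 24 to 53 mm from the middle toward the yellow tag; every long tool present wholly in the blue bay, every gauge present wholly in the yellow bay, flat on the floor, lengthways within 0.17 rad, at rest (value of joint clamp_screw below 0.15 rad and ((y of blue_tag in the frame of tray above 0 m and value of joint divider between -0.053 and -0.024 m and y of each of insert_tool, esd_brush in the frame of divider_tab above 0.079 m and y of each of insert_tool, esd_brush in the frame of tray below 0.075 m and y of each of plug_gauge_a, plug_gauge_b in the frame of divider_tab below -0.043 m and y of each of plug_gauge_a, plug_gauge_b in the frame of tray above -0.111 m) or (y of blue_tag in the frame of tray below 0 m and value of joint divider between 0.024 and 0.053 m and y of each of insert_tool, esd_brush in the frame of divider_tab below -0.079 m and y of each of insert_tool, esd_brush in the frame of tray above -0.075 m and y of each of plug_gauge_a, plug_gauge_b in the frame of divider_tab above 0.043 m and y of each of plug_gauge_a, plug_gauge_b in the frame of tray below 0.111 m)) and x of insert_tool in the frame of tray between -0.06 and 0.06 m and z of each of insert_tool, esd_brush, plug_gauge_a, plug_gauge_b in the frame of tray below 0.026 m and angle between the y axis of each of insert_tool, esd_brush, plug_gauge_a, plug_gauge_b and the y axis of tray, either way round below 0.17 rad and linear speed of each of insert_tool, esd_brush, plug_gauge_a, plug_gauge_b below 0.02 m/s and x of esd_brush in the frame of tray between -0.06 and 0.06 m and x of plug_gauge_a in the frame of tray between -0.06 and 0.06 m and x of plug_gauge_b in the frame of tray between -0.06 and 0.06 m); the robot touches nothing.
It fails at once if the nut jar is knocked over (angle between nut_jar's own z axis and vertical above 0.6 rad).
It fails at once if the red bottle is knocked over (angle between threadlock_bottle's own z axis and vertical above 0.6 rad).
Of insert_tool, esd_brush only 1 to 2 are there at a start; the rules pass over those that are not, and their reading is None.
Of plug_gauge_a, plug_gauge_b only 1 to 2 are there at a start; the rules pass over those that are not, and their reading is None.
At some moment in a run one of insert_tool, esd_brush may be knocked a few centimetres aside while the robot is not near it.
Once in a run the grip may slacken for a moment while it holds something.
It also fails if it takes over 210 s, if anything falls off the work surface, if the arm or the gripper's body presses on something with over 40 N, if the wrist force passes 120 N, or if a joint passes its speed limit or range.

### The arm

A 6-joint arm with a two-finger parallel gripper is mounted at the origin on a cart in front of the work surface, level with it; the furniture and walls round the work are solid. World frame = base frame: x ahead of the robot, y to its left, z up, the work surface at z = 0. Lengths are in mm, angles in rad, forces in N, time in s.
With the tool pointing down it reaches from about 275 to 750 mm from the base axis. Payload 10.2 kg.
Tool frame: the origin (TCP) lies at the very end of the fingers, on their centre line; the grasp point (between the pads) lies 19 mm behind it; z points along the fingers, y is the line along which they close (so a half turn about z gives the same grasp; the last joint's range is limited). The gripper opens to 85 mm and grips with 20 to 120 N. Pads are 22 mm wide; open, the fingers measure 114 mm over their backs; the gripper's body (76 mm by 85 mm) begins 54 mm behind the grasp point. The pads swing forward as they close: fully open they stand 13 mm farther back than shut.
Start: joints at [-1.53, 0.313, 1.498, -0, 1.331, -0.223], TCP at [136.881, -506.848, 231.294] pointing down, gripper open.
Joint ranges: [-2.94, 2.94], [-0.97, 2.17], [0.19, 2.56], [-1.23, 4.37], [0.02, 3.11], [-2.88, 2.88]. Speed limits (rad/s): [2.39, 2.39, 3.01, 3.14, 3.14, 3.14].

### API

Orientations are given as a unit quaternion [w, x, y, z].
In Python, from rig import monitor, eyes, job gives the robot as it stands. The module is installed in compiled form; this text tells all that it offers.
- The arm moves only by the tool send_rows, never from a script. Its argument "targets" is one flat list of numbers, 7 for each row, row after row: the turn, a rotation vector about the tool's x, y, z in degrees, then the shift along the tool's x, y, z in units of 60 mm (1.0 is 60 mm), then the opening, from -1 (shut) to 1 (fully open), so that 0 is half open. A call has 1 to 5 rows; each row shifts and turns the commanded pose from where the row before left it, along the tool's axes as they then stand; what a row does not reach is not made up. A row lasts 1/8 s, in which the tool goes at most 62.5 mm and 10.7 degrees, less where a joint would pass 70% of its speed; a pose out of reach is approached as far as the arm can. A call is refused whole if a number of a shift passes 1 or a number of a turn 10.7, either way. A call with a gripper value outside its range is refused whole. The fingers move at their own pace and stop on an object; "newtons" is the grip in N (left out, the last holds). Time passes only in rows, so rows that do not move let the fingers close. It gives the time, the measured TCP pose, the force, the opening and the grip force at its end, in the units of the state.
- monitor.sense(): the state, without advancing time (a new reading comes with each control period).
- eyes.capture(name): name is "scene" or "side" or "wrist"; returns a dict with "img" (420x560x3 uint8, red, green, blue), "K" (3x3 intrinsics, pixels), "R" (3x3) and "t" (3): a world point X has camera coordinates R X + t. Camera axes: x right, y down, z forward; pixel columns grow to the right and rows downward; lengths in mm; the calibration is good to about 2 mm. A picture is of the moment at which its call begins. There is no depth.
- job.finish_job(): hands the job in; it is judged then, once.
The state is a dict: "time_s": time; "joints": joint angles; "dq": joint speeds; "tau": joint torques, N m; "eef_pos": TCP position; "ee_rot": TCP orientation; "force": force on the tool from outside, world axes, zero at the start; "wrist_torque": the same for the moment, N m; "grip_width": opening from 0.0 (shut) to 1.0 (fully open); "grip_force": force on a finger pad.
Only numpy, scipy, OpenCV 4.12 (cv2) and the standard library are available. Lean on these libraries where they do the work, as an engineer would, in place of code of your own. Each camera call takes 0.05 s, during which the arm holds its last target. There are 200 camera calls.

## Working session

There is one attempt and no reset: what is moved stays moved. The work goes in short steps, Python scripts to look and compute and a tool call to move; the robot and the scene stay as the last step left them, time stands still between calls to the robot, and variables do not carry over. Pictures are saved under pics/ and viewed, at most 14 in all, crops included, and the job is handed in when it is done.

Besides the shell and the picture viewer there is one more tool, called after "Request:" as a command line: name --argument value ..., lists and objects as JSON in quotes. send_rows: Moves the arm, as the interface text tells. Its arguments: {"type":"object","properties":{"targets":{"type":"array","items":{"type":"number"}},"newtons":{"type":"number"}},"required":["targets"]}

```bash
ls; mkdir -p pics
cat > h.py <<'E'
import numpy as np, cv2
from rig import monitor, eyes, job
from scipy.spatial.transform import Rotation as Ro
def cap(n,f=None):
    c=eyes.capture(n)
    if f: cv2.imwrite('pics/'+f,cv2.cvtColor(c['img'],cv2.COLOR_RGB2BGR))
    return c
def ray(c,u,v,z):
    K,R,t=[np.array(c[k],float) for k in('K','R','t')]
    d=R.T@np.linalg.solve(K,[u,v,1]); o=-R.T@t
    return o+d*(z-o[2])/d[2]
def proj(c,X):
    K,R,t=[np.array(c[k],float) for k in('K','R','t')]
    p=K@(R@np.array(X,float)+t); return p[:2]/p[2]
def st():
    s=monitor.sense(); q=s['ee_rot']; return s,np.array(s['eef_pos']),Ro.from_quat([q[1],q[2],q[3],q[0]])
E
python3 - <<'E'
from h import *
for n in('scene','side','wrist'):
    c=cap(n,n+'0.png'); print(n,-np.array(c['R']).T@c['t'])
s,p,R=st(); print(p,R.as_matrix().round(3),s['grip_width'],s['time_s'])
E
```

```text
pics
scene [ 108.70751441 -924.06116522 1077.13405287]
side [551.0501362  702.53186911 535.49121015]
wrist [ 214.61777146 -486.03877439  373.95710335]
[ 136.8909723  -506.66946203  230.88364709] [[ 0.965  0.261  0.   ]
 [ 0.261 -0.965  0.001]
 [ 0.    -0.001 -1.   ]] 1.0032538087889953 0.15
```

View pics/scene0.png

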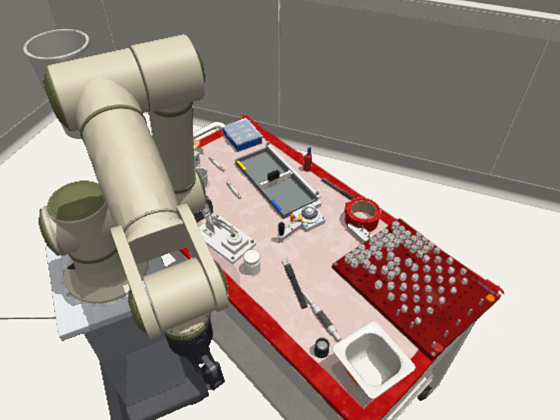

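View pics/side0.png

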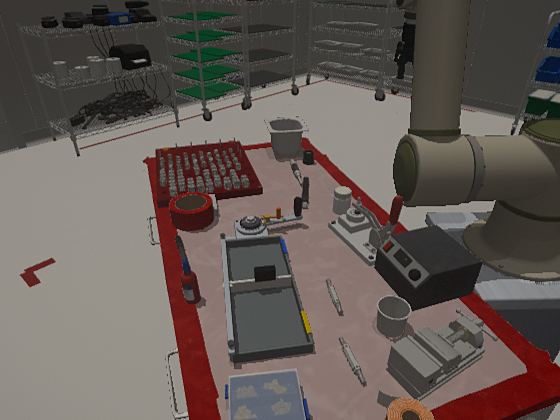

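The scene view shows the tray at (275,180), yellow tag at (240,165) (+y end), blue tag at (276,204) (-y end, ratchet end), and the knob near (281,230). The brush is at (294,283), the insert tool at (325,320), and the gauges at (217,163) and (233,190). The side view shows the same layout, with gauges at (334,297) and (352,360).

Run:
```python
from h import *
a=cv2.imread('pics/scene0.png')[110:270,180:340]
cv2.imwrite('pics/s0c.png',cv2.resize(a,None,fx=3.7,fy=3.7,interpolation=cv2.INTER_CUBIC))
b=cv2.imread('pics/side0.png')[170:400,170:410]
cv2.imwrite('pics/d0c.png',cv2.resize(b,None,fx=2.6,fy=2.6,interpolation=cv2.INTER_CUBIC))
```

```text
(no output)
```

View pics/s0c.png

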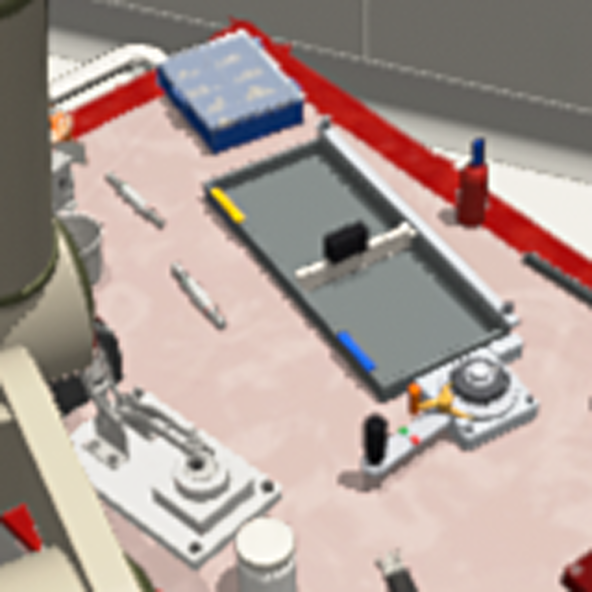

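View pics/d0c.png

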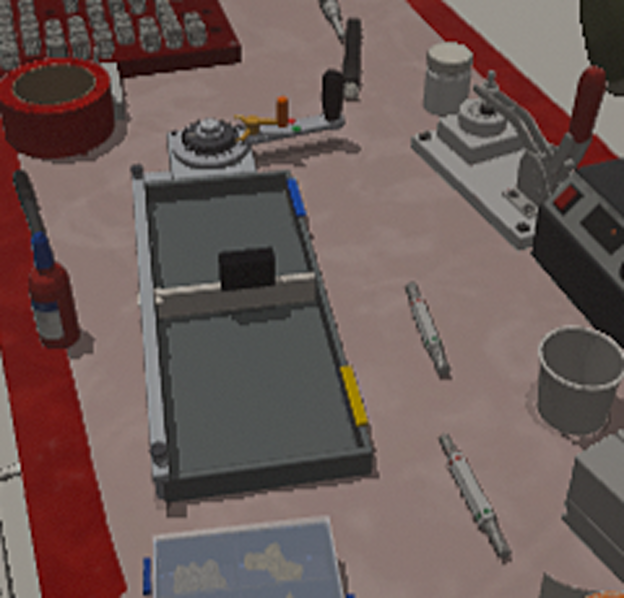

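Run:
```python
from h import *
S=eyes.capture('scene');D=eyes.capture('side')
def s(u,v,z):return ray(S,180+u/3.7,110+v/3.7,z)
def d(u,v,z):return ray(D,170+u/2.6,170+v/2.6,z)
P=lambda n,*a:print(n,*[x.round(0) for x in a])
P('corner+y-x',s(207,187,22),d(372,460,22))
P('corner-y-x',s(385,390,22),d(290,172,22))
P('yellow',s(215,190,26),s(241,218,26),d(345,368,26),d(362,424,26))
P('blue',s(341,335,26),s(371,368,26),d(291,182,26),d(301,214,26))
P('axis',s(481,365,45),d(208,122,45))
P('knob top',s(374,418,75),d(332,73,75)); P('knob base',d(332,117,28))
P('pin top',s(414,388,65),d(283,98,65))
P('tab top',s(346,235,54),d(246,250,54))
P('gauge1',s(110,178,6),s(162,225,6),d(444,437,6),d(507,555,6))
P('gauge2',s(173,265,6),s(223,325,6),d(410,285,6),d(447,375,6))
f=lambda u,v,z:ray(S,u,v,z);g=lambda u,v,z:ray(D,u,v,z)
P('brush',f(286,262,7),f(304,305,7),g(306,178,7),g(304,208,7))
P('insert',f(309,295,8),f(338,338,8),g(293,162,8),g(300,180,8))
P('jar',s(265,540,61),d(449,50,61)); P('bottle',s(478,142,96),d(40,238,96))
P('fixture',s(195,550,10),s(280,485,10)); P('fix handle top',d(592,75,100))
P('cup',d(580,350,60))
```

```text
corner+y-x [489. 260.  22.] [487. 281.  22.]
corner-y-x [532. -40.  22.] [528. -26.  22.]
yellow [493. 249.  26.] [501. 203.  26.] [498. 208.  26.] [491. 256.  26.]
blue [523.  29.  26.] [530. -16.  26.] [528.  -6.  26.] [521.  39.  26.]
axis [606. -67.  45.] [600. -72.  45.]
knob top [ 490. -108.   75.] [ 488. -105.   75.]
knob base [ 487. -105.   28.]
pin top [536. -84.  65.] [533. -79.  65.]
tab top [566. 114.  54.] [564. 117.  54.]
gauge1 [416. 328.   6.] [438. 245.   6.] [436. 251.   6.] [413. 337.   6.]
gauge2 [429. 190.   6.] [442. 101.   6.] [439. 104.   6.] [426. 197.   6.]
brush [ 467. -194.    7.] [ 450. -341.    7.] [ 447. -343.    7.] [ 466. -172.    7.]
insert [ 476. -319.    8.] [ 484. -461.    8.] [ 479. -455.    8.] [ 465. -329.    8.]
jar [ 372. -173.   61.] [ 370. -172.   61.]
bottle [704. 136.  96.] [702. 152.  96.]
fixture [ 333. -122.   10.] [417. -89.  10.]
fix handle top [270. -53. 100.]
cup [350. 229.  60.]
```

Positions agree between the two views to a few mm. Blue is at -y, so the divider goes to about +38 mm. First I'll align the tool with the tray (yaw about 0.136) and go above the pawl.

Request:
send_rows --targets '[0,0,7.3,0,0,0,-0.3,0,0,0,0.74,-0.6,0,-0.3,0,0,0,0.74,-0.6,0,-0.3,0,0,0,0.74,-0.6,0,-0.3,0,0,0,0.74,-0.6,0,-0.3]' --newtons 40

```text
time_s: 0.88
eef_pos: [294.2, -338.6, 231.4]
ee_rot: [0.0, 0.998, 0.068, 0.0]
force: [1.7, -0.8, -0.0]
grip_width: 0.35
grip_force: 0.0
```

Request:
send_rows --targets '[0,0,0,0.74,-0.6,0,-0.3,0,0,0,0.74,-0.6,0,-0.3,0,0,0,0.74,-0.6,0,-0.3,0,0,0,0.74,-0.6,0,-0.3,0,0,0,0,0,0,-0.3]'

```text
time_s: 1.5
eef_pos: [451.1, -170.6, 231.1]
ee_rot: [-0.0, 0.997, 0.071, 0.0]
force: [-0.6, -0.1, 0.3]
grip_width: 0.349
grip_force: 0.0
```

Run:
```python
from h import *
c=cap('wrist','w1.png');np.save('w1.npy',c,allow_pickle=True)
s,p,R=st();print(p,R.as_matrix().round(3))
for X in [(602,-70,45),(489,-106,75),(535,-82,65),(565,115,54),(488,270,22),(530,-33,22)]: print(X,proj(c,X).round())
```

```text
[ 450.1442585  -172.07696756  231.0595647 ] [[ 0.99   0.139 -0.   ]
 [ 0.139 -0.99   0.   ]
 [-0.    -0.    -1.   ]]
(602, -70, 45) [194.  10.]
(489, -106, 75) [217. 143.]
(535, -82, 65) [197.  88.]
(565, 115, 54) [-16.  21.]
(488, 270, 22) [-129.   87.]
(530, -33, 22) [161.  88.]
```

View pics/w1.png

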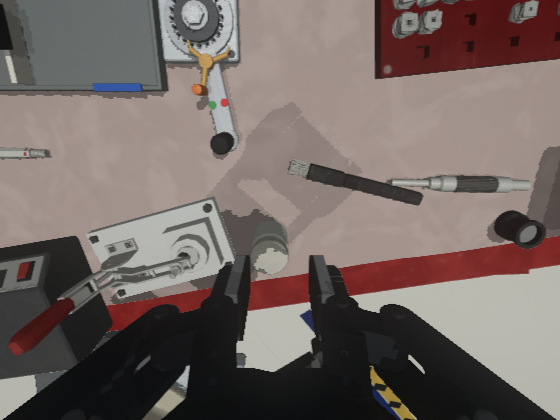

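The wrist view shows the ratchet hex at (195,12), the pin at (199,90) on the green side, and the knob at (222,143). The brush runs (291,166)–(422,200), the insert tool (392,183)–(529,186), and the tray's front wall (0,93)–(165,90).

Run:
```python
from h import *
c=np.load('w1.npy',allow_pickle=True).item()
for n,u,v,z in [('hex',195,12,48),('pin',199,90,65),('knob',222,143,75),('fw0',0,93,22),('fw1',165,90,22),('wallR',155,0,22),('br0',291,166,7),('br1',422,200,7),('in0',392,183,9),('in1',529,186,9),('inB',440,184,15),('jar',268,260,61),('redtray',383,78,30)]: print(n,ray(c,u,v,z).round(1))
```

```text
hex [599.8 -71.7  48. ]
pin [533.5 -83.5  65. ]
knob [ 489.5 -110.4   75. ]
fw0 [501.  136.2  22. ]
fw1 [528.8 -37.3  22. ]
wallR [610.1 -25.4  22. ]
br0 [ 464.9 -182.7    7. ]
br1 [ 446.1 -348.5    7. ]
in0 [ 462.1 -305.8    9. ]
in1 [ 481.9 -469.9    9. ]
inB [ 470.1 -359.9   15. ]
jar [ 366.  -170.1   61. ]
redtray [ 571.9 -260.4   30. ]
```

Request:
send_rows --targets '[0,0,0,0.82,-0.62,0,-0.3,0,0,0,0.81,-0.63,0,-0.3,0,0,0,0,0,0.9,-0.3,0,0,0,0,0,0.9,-0.3,0,0,0,0,0,0.75,-0.3]'

```text
time_s: 2.17
eef_pos: [535.4, -86.7, 76.4]
ee_rot: [-0.0, 0.998, 0.067, -0.001]
force: [1.0, 0.2, 0.2]
grip_width: 0.349
grip_force: 0.0
```

Request:
send_rows --targets '[0,0,0,0,0,0,-0.3,0,0,0,0,0,0,-0.3]'

```text
time_s: 2.42
eef_pos: [537.1, -86.7, 80.2]
ee_rot: [0.001, 0.998, 0.068, 0.001]
force: [0.4, -0.4, -0.2]
grip_width: 0.349
grip_force: 0.0
```

Run:
```python
from h import *
cap('wrist','w2.png');s,p,R=st();print(p,s['force'])
```

```text
[537.31529916 -86.61435429  80.53700686] [ 0.26226006 -0.68838724  0.34910394]
```

View pics/w2.png

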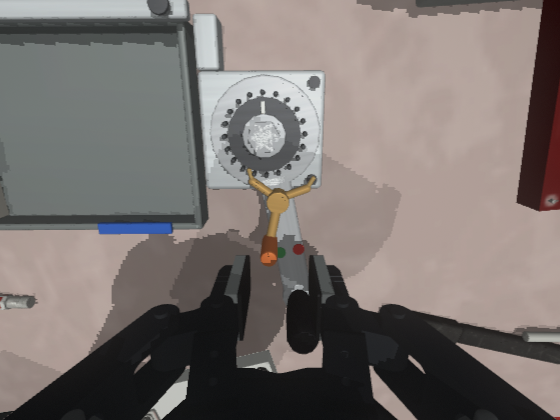

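The wrist view shows the pin (269,258) laterally between the fingers, and the knob behind at (300,320). I'll descend around the pin and push it to -y.

Request:
send_rows --targets '[0,0,0,0,0,0.67,-0.3,0,0,0,0,0,0,-0.3,0,0,0,0,0.15,0,-0.3,0,0,0,0,0.12,0,-0.3,0,0,0,0.02,0.12,0,-0.3]'

```text
time_s: 3.1
eef_pos: [541.5, -109.4, 39.3]
ee_rot: [0.0, 0.998, 0.068, 0.001]
force: [1.9, 3.4, 1.8]
grip_width: 0.351
grip_force: 1.7
```

Request:
send_rows --targets '[0,0,0,0.02,0.12,0,-0.3,0,0,0,0.02,0.06,0,-0.3,0,0,0,0,0,0,-0.3]'

```text
time_s: 3.48
eef_pos: [545.8, -118.7, 38.9]
ee_rot: [-0.0, 0.998, 0.068, 0.001]
force: [3.9, 7.2, 2.4]
grip_width: 0.351
grip_force: 3.4
```

```bash
cat >> h.py <<'E'
def blob(c,lo,hi,win=None,k=0):
    "largest HSV blob centroid"
    h=cv2.cvtColor(c['img'],cv2.COLOR_RGB2HSV);m=cv2.inRange(h,np.array(lo),np.array(hi))
    if win: w=np.zeros_like(m);w[win[1]:win[3],win[0]:win[2]]=1;m=m*w
    n,l,s,ce=cv2.connectedComponentsWithStats(m)
    if n<2:return None
    i=1+np.argsort(-s[1:,4])[k];return ce[i],s[i]
E
python3 - <<'E'
from h import *
c=cap('wrist','w3.png');s,p,R=st();print(p,s['force'],blob(c,(5,150,100),(20,255,255)))
E
```

```text
[ 545.66584175 -118.69390312   38.88819209] [3.16470926 6.84840643 2.57489179] (array([255.66129032, 295.42741935]), array([247, 288,  19,  16, 248], dtype=int32))
```

View pics/w3.png

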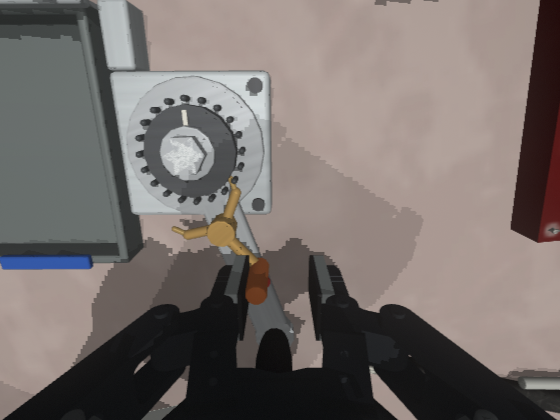

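The lever has gone over: pivot (221,232), pin (257,290), knob (275,345). I'll compute the angle.

```bash
cat >> h.py <<'E'
def pawl(c,pin,knob,hexp=(600.5,-71)):
    a=np.array(hexp);k=ray(c,*knob,75)[:2];p=ray(c,*pin,65)[:2]
    d=(k-a)/np.linalg.norm(k-a);pv=a+40*d;q=p-pv
    H=np.arctan2(-d[1],-d[0]);P=np.arctan2(-q[1],-q[0])
    print('hex-knob',np.linalg.norm(k-a).round(),'handle(tray)',(H-.14).round(3),'pawl',(P-H).round(3),'pinr',np.linalg.norm(q).round(),'knob',k.round(),'pin',p.round())
E
python3 - <<'E'
from h import *
c=eyes.capture('wrist')
print(ray(c,187,155,48)); pawl(c,(256,297),(275,347))
E
```

```text
[599.89136312 -71.51136159  48.        ]
hex-knob 87.0 handle(tray) 0.454 pawl 0.014 pinr 27.0 knob [ 529. -119.] pin [ 545. -109.]
```

Run:
```python
from h import *
c=eyes.capture('wrist')
a=np.array([600,-71.5]);pv=ray(c,221,232,33)[:2];pin=ray(c,256,297,65)[:2]
ang=lambda q:np.arctan2(-q[1],-q[0])
print(pv,np.linalg.norm(pv-a),ang(pv-a)-.14,ang(pin-pv)-ang(pv-a))
D=cap('side','d2.png');img=cv2.imread('pics/d2.png')[170:270,210:350];cv2.imwrite('pics/d2c.png',cv2.resize(img,None,fx=5,fy=5,interpolation=cv2.INTER_CUBIC))
```

```text
[559.57747035 -86.61545464] 43.15620317556067 0.21783786062660165 0.6345784232302181
```

View pics/d2c.png

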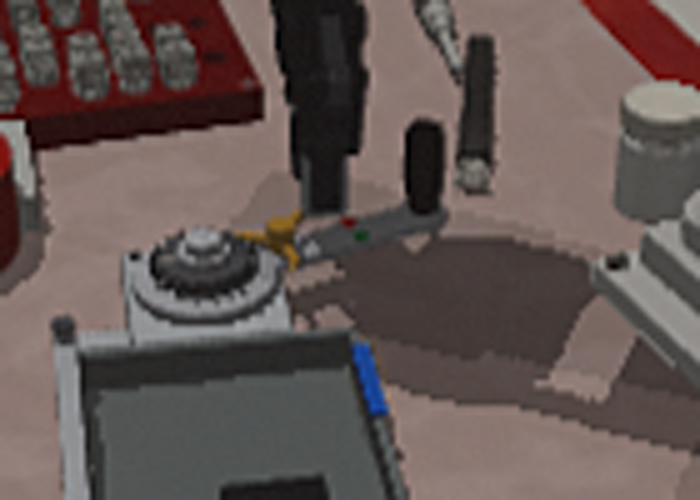

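Run:
```python
from h import *
D=eyes.capture('side')
c=eyes.capture('wrist'); pin=ray(c,256,297,65)[:2]
a=np.array([600,-71.5]);k=ray(D,295,195,75)[:2];d=(k-a)/np.linalg.norm(k-a);pv=a+40*d
ang=lambda q:np.arctan2(-q[1],-q[0])
print(k,np.linalg.norm(k-a),ang(d)-.14,ang(pin-pv)-ang(d),pin)
```

```text
[ 493.45351081 -119.94389624] 117.04257960814891 0.2867338496843084 0.41538965023419305 [ 545.08032169 -108.79117474]
```

The pawl reads about +0.4, so it is fully at loosen. Next I'll straddle the knob and make the strokes.

Request:
send_rows --targets '[0,0,0,0,-0.1,0,-0.3,0,0,0,0,0,0.0,-0.2,0,0,0,0,0,-0.8,-0.2,0,0,0,0,0,-0.3,-0.2,0,0,0,-0.86,0,0,-0.2]'

```text
time_s: 4.4
eef_pos: [494.3, -121.0, 105.6]
ee_rot: [0.002, 0.998, 0.069, 0.002]
force: [-1.0, -2.1, -0.0]
grip_width: 0.404
grip_force: 0.0
```

Request:
send_rows --targets '[0,0,0,0,0,0,-0.2,0,0,0,0,0,0.0,-0.2]'

```text
time_s: 4.65
eef_pos: [493.3, -120.6, 104.5]
ee_rot: [0.0, 0.998, 0.068, 0.001]
force: [-0.2, 0.4, 0.1]
grip_width: 0.399
grip_force: 0.0
```

Run:
```python
from h import *
c=cap('side','d3.png');s,p,R=st();print(p,s['force'],s['grip_width'])
img=cv2.imread('pics/d3.png')[150:270,210:350];cv2.imwrite('pics/d3c.png',cv2.resize(img,None,fx=5,fy=5,interpolation=cv2.INTER_CUBIC))
```

```text
[ 493.4715571  -120.49206287  104.39436745] [0.02568024 1.02217314 0.39440753] 0.400305574996223
```

View pics/d3c.png

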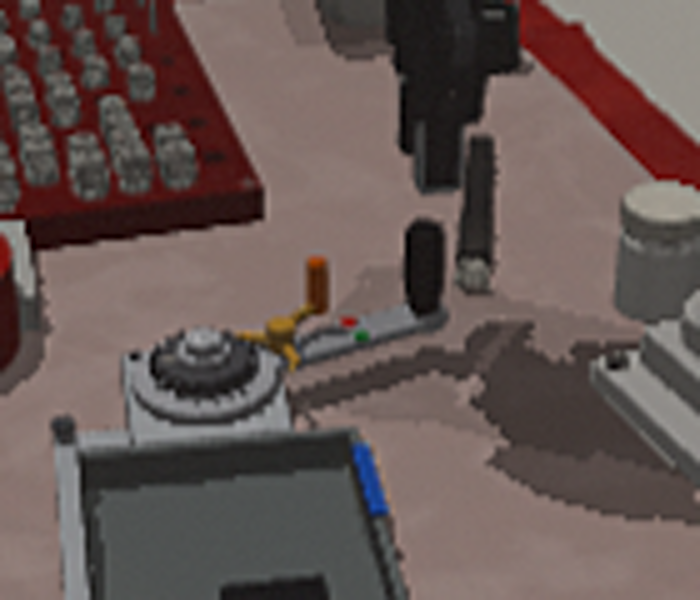

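The pin is now at the red-dot side (loosen), and the knob at (425,265 in the crop) is right below the gripper. Down and stroke.

Request:
send_rows --targets '[0,0,0,0,0,0.9,-0.2,0,0,0,0,0,0.17,-0.2,0,0,0,0,0,0,-0.2]'

```text
time_s: 5.08
eef_pos: [493.1, -120.2, 40.2]
ee_rot: [-0.0, 0.998, 0.068, -0.0]
force: [0.9, -0.3, 1.2]
grip_width: 0.4
grip_force: 0.0
```

Request:
send_rows --targets '[0,0,0,-0.07,-0.47,0,-0.2,0,0,0,0,-0.4,0,-0.2,0,0,0,0.07,-0.38,0,-0.2,0,0,0,0.13,-0.3,0,-0.2,0,0,0,0,0,0,-0.2]'

```text
time_s: 5.7
eef_pos: [488.8, -26.5, 41.4]
ee_rot: [0.0, 0.998, 0.069, 0.001]
force: [-0.4, 0.0, 0.1]
grip_width: 0.399
grip_force: 0.0
```

Request:
send_rows --targets '[0,0,0,-0.13,0.53,0,-0.2,0,0,0,-0.07,0.38,0,-0.2,0,0,0,0,0.4,0,-0.2,0,0,0,0.07,0.38,0,-0.2,0,0,0,0.13,0.3,0,-0.2]'

```text
time_s: 6.32
eef_pos: [503.1, -146.0, 40.3]
ee_rot: [-0.001, 0.998, 0.068, -0.001]
force: [-3.2, 5.1, 0.9]
grip_width: 0.401
grip_force: 2.3
```

Request:
send_rows --targets '[0,0,0,0,0,0,-0.2]'

```text
time_s: 6.45
eef_pos: [504.1, -146.5, 40.4]
ee_rot: [0.0, 0.998, 0.067, 0.0]
force: [0.5, 0.6, -0.4]
grip_width: 0.397
grip_force: 0.0
```

```bash
cat >> h.py <<'E'
def mark(c,show=True):
    "white mark on dark disc, angle about hex rel. tray x (0=tight if mark at +x)"
    K=np.array(c['K']);hx=proj(c,(600,-71.5,44))
    g=cv2.cvtColor(c['img'],cv2.COLOR_RGB2HSV);out=[]
    for th in np.arange(-1,3.2,.04):
        w=th+.14;x=(600+18.5*np.cos(w),-71.5+18.5*np.sin(w),42);u,v=proj(c,x)
        if 0<=u<559 and 0<=v<419: out.append((round(th,2),int(g[int(round(v)),int(round(u)),2])))
    out.sort(key=lambda t:-t[1]);return out[:8]
E
python3 - <<'E'
from h import *
c=cap('wrist','w4.png');s,p,R=st();print(p,s['force'],mark(c))
E
```

```text
[ 504.22255761 -146.20523883   40.5503643 ] [ 0.8498576   0.29039838 -0.07495305] [(np.float64(-0.96), 90), (np.float64(-1.0), 89), (np.float64(-0.92), 89), (np.float64(-0.8), 89), (np.float64(0.8), 89), (np.float64(1.8), 89), (np.float64(1.84), 89), (np.float64(2.84), 89)]
```

Run:
```python
from h import *
c=eyes.capture('wrist');h=proj(c,(600,-71.5,44));print(h)
i=cv2.cvtColor(c['img'],cv2.COLOR_RGB2BGR);x,y=h.astype(int);a=i[max(0,y-80):y+160,max(0,x-80):x+200]
cv2.imwrite('pics/w4c.png',cv2.resize(a,None,fx=2,fy=2));print(a.shape)
```

```text
[126.53584576  40.70761807]
(200, 280, 3)
```

View pics/w4c.png

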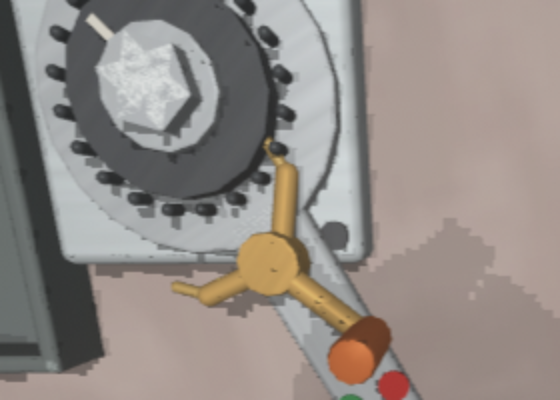

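The mark is at (100,28) with the disc centre at (160,90) in the crop, so the screw is at about 0.75 rad. Another full stroke follows, likely ending at 1.4–1.5.

Request:
send_rows --targets '[0,0,0,-0.13,-0.53,0,-0.2,0,0,0,-0.07,-0.38,0,-0.2,0,0,0,0,-0.4,0,-0.2,0,0,0,0.07,-0.38,0,-0.2,0,0,0,0.13,-0.3,0,-0.2]'

```text
time_s: 7.18
eef_pos: [487.6, -26.6, 40.5]
ee_rot: [0.001, 0.998, 0.068, 0.0]
force: [-1.4, -3.9, -0.2]
grip_width: 0.399
grip_force: 1.6
```

Request:
send_rows --targets '[0,0,0,-0.13,0.53,0,-0.2,0,0,0,-0.07,0.38,0,-0.2,0,0,0,0,0.4,0,-0.2,0,0,0,0.07,0.3,0,-0.2,0,0,0,0,0,0,-0.2]'

```text
time_s: 7.8
eef_pos: [493.3, -124.4, 40.3]
ee_rot: [0.0, 0.998, 0.068, 0.001]
force: [-0.4, -0.1, 0.0]
grip_width: 0.398
grip_force: 0.0
```

```bash
cat >> h.py <<'E'
def mark(c):
    g=cv2.cvtColor(c['img'],cv2.COLOR_RGB2HSV)[...,2];best=[]
    for z in (44,50,56):
      for r in (18,20,22,24,26):
        for th in np.arange(-.4,2,.04):
            w=th+.14;u,v=proj(c,(600+r*np.cos(w),-71.5+r*np.sin(w),z))
            if 0<=u<559 and 0<=v<419: best.append((int(g[int(round(v)),int(round(u))]),z,r,round(float(th),2)))
    return best
E
python3 - <<'E'
from h import *
c=cap('wrist','w5.png');s,p,R=st();print(p,s['force'])
b=mark(c)
for z in(44,50,56):
  for r in(18,20,22,24,26): print(z,r,sorted([x for x in b if x[1:3]==(z,r)])[-4:])
E
```

```text
[ 493.34799596 -123.80603209   40.32542759] [ 0.59959187  0.12716655 -0.81294511]
44 18 [(93, 44, 18, 1.8), (173, 44, 18, 1.28), (200, 44, 18, 1.32), (212, 44, 18, 1.36)]
44 20 [(97, 44, 20, 1.48), (97, 44, 20, 1.52), (100, 44, 20, 1.56), (117, 44, 20, 1.6)]
44 22 [(178, 44, 22, 1.44), (179, 44, 22, 1.4), (179, 44, 22, 1.52), (183, 44, 22, 1.84)]
44 24 [(185, 44, 24, 1.68), (186, 44, 24, 1.76), (186, 44, 24, 1.8), (188, 44, 24, 1.36)]
44 26 [(185, 44, 26, 1.76), (185, 44, 26, 1.8), (185, 44, 26, 1.96), (187, 44, 26, 1.4)]
50 18 [(161, 50, 18, 1.68), (178, 50, 18, 1.52), (179, 50, 18, 1.48), (179, 50, 18, 1.56)]
50 20 [(179, 50, 20, 1.8), (179, 50, 20, 1.96), (181, 50, 20, 1.44), (183, 50, 20, 1.92)]
50 22 [(185, 50, 22, 1.44), (186, 50, 22, 1.4), (186, 50, 22, 1.84), (187, 50, 22, 1.88)]
50 24 [(185, 50, 24, 1.84), (185, 50, 24, 1.88), (186, 50, 24, 1.44), (193, 50, 24, 1.4)]
50 26 [(192, 50, 26, 1.76), (194, 50, 26, 1.68), (196, 50, 26, 1.44), (197, 50, 26, 1.8)]
56 18 [(177, 56, 18, 1.68), (179, 56, 18, 1.56), (181, 56, 18, 1.52), (187, 56, 18, 1.48)]
56 20 [(185, 56, 20, 1.8), (185, 56, 20, 1.92), (186, 56, 20, 1.52), (187, 56, 20, 1.96)]
56 22 [(188, 56, 22, 1.56), (192, 56, 22, 1.44), (192, 56, 22, 1.52), (194, 56, 22, 1.48)]
56 24 [(188, 56, 24, 1.84), (189, 56, 24, 1.96), (192, 56, 24, 1.92), (198, 56, 24, 1.88)]
56 26 [(55, 56, 26, 1.84), (80, 56, 26, 1.88), (118, 56, 26, 1.92), (130, 56, 26, 1.96)]
```

The screw is at about 1.3, so it is loose. Next is the divider tab at about (565,115).

Request:
send_rows --targets '[0,0,0,0,-0.08,0,-0.2,0,0,0,0,0,-0.8,-0.2,0,0,0,0,0,-0.3,0,0,0,0,0.35,-0.76,0,0,0,0,0,0.35,-0.76,0,0]'

```text
time_s: 8.48
eef_pos: [521.9, -21.1, 106.5]
ee_rot: [0.0, 0.998, 0.068, 0.001]
force: [0.5, -0.1, 0.4]
grip_width: 0.5
grip_force: 0.0
```

Request:
send_rows --targets '[0,0,0,0.35,-0.76,0,0,0,0,0,0.35,-0.76,0,0,0,0,0,0.35,-0.67,0,0,0,0,0,0,0,0,0,0,0,0,0,0,0,0]'

```text
time_s: 9.1
eef_pos: [565.7, 116.0, 105.9]
ee_rot: [0.0, 0.998, 0.068, -0.0]
force: [0.1, -1.3, -1.0]
grip_width: 0.501
grip_force: 0.0
```

Run:
```python
from h import *
c=cap('side','d5.png');s,p,R=st();print(p)
cap('wrist','w6.png')
img=cv2.imread('pics/d5.png')[190:310,190:350];w=cv2.imread('pics/w6.png')
cv2.imwrite('pics/c6.png',np.hstack([cv2.resize(img,(400,300)),cv2.resize(w,(400,300))]))
```

```text
[565.82396031 115.5328908  105.95819055]
```

View pics/c6.png

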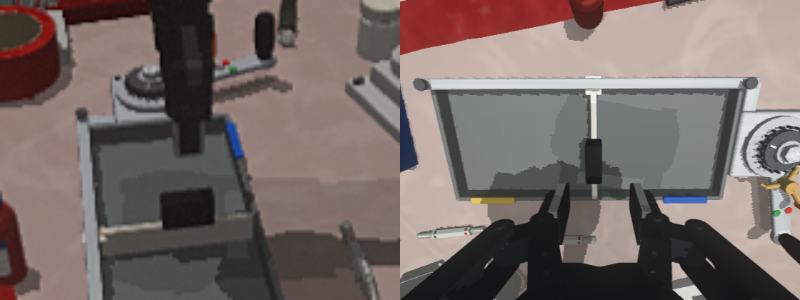

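The tray, plate (593,130–195) and tab (593,140–183 in the right half) are all visible.

Run:
```python
from h import *
c=eyes.capture('wrist')
f=lambda u,v,z:ray(c,(u-400)*1.4,v*1.4,z).round(1)
print('tab back/front top',f(593,139,54),f(594,183,54));print('plate top back',f(593,80,37),f(593,93,28),'front',f(594,197,28))
print('front L,R',f(456,198,22),f(735,198,22),'floor corners',f(447,92,4),f(725,92,4),'bar bolts',f(421,84,40),f(750,84,40))
h=cv2.cvtColor(c['img'],cv2.COLOR_RGB2HSV)
m=((h[...,2]<60)).astype('uint8');m[:,:220]=0;m[:,330:]=0;m[:180]=0;m[262:]=0
ys,xs=np.nonzero(m);print(xs.min(),xs.max(),ys.min(),ys.max(),np.median(xs))
for z in(54,):print(ray(c,np.median(xs),np.median(ys),z))
```

```text
tab back/front top [590.2 124.3  54. ] [546.2 117.7  54. ]
plate top back [640.7 131.2  37. ] [628.6 129.9  28. ] front [515.6 114.4  28. ]
front L,R [489.  272.6  22. ] [533. -48.  22.] floor corners [606.6 285.3   4. ] [646.9  -9.3   4. ] bar bolts [616.3 284.7  40. ] [656.5  -9.6  40. ]
231 327 194 261 270.0
[567.72966229 121.54354595  54.        ]
```

Request:
send_rows --targets '[0,0,0,0.03,-0.07,0.8,0,0,0,0,0,0,0.4,0,0,0,0,0,0,0,0,0,0,0,0,0,0,-1,0,0,0,0,0,0,-1]' --newtons 40

```text
time_s: 9.88
eef_pos: [567.2, 120.0, 35.8]
ee_rot: [0.0, 0.998, 0.068, -0.0]
force: [-25.8, -4.1, 24.3]
grip_width: 0.176
grip_force: 46.1
```

Request:
send_rows --targets '[0,0,0,0,0,0,-1,0,0,0,0,0,0,-1,0,0,0,0,0,0,-1]'

```text
time_s: 10.25
eef_pos: [563.8, 119.9, 35.1]
ee_rot: [0.0, 0.998, 0.069, -0.005]
force: [-35.5, -5.3, 23.0]
grip_width: 0.173
grip_force: 49.7
```

Request:
send_rows --targets '[0,0,0,0,0,-0.08,-1,0,0,0,0,0,0,-1]'

```text
time_s: 10.5
eef_pos: [562.4, 120.0, 38.3]
ee_rot: [0.0, 0.998, 0.069, -0.007]
force: [-33.7, -4.9, 10.4]
grip_width: 0.176
grip_force: 45.0
```

Run:
```python
from h import *
s,p,R=st();print(p,R.as_matrix().round(3),s['force'],s['wrist_torque'],s['grip_force'])
```

```text
[562.43491883 119.99629517  38.27336985] [[ 0.99   0.137 -0.013]
 [ 0.137 -0.991 -0.001]
 [-0.013 -0.001 -1.   ]] [-33.66632511  -4.85629391  10.3620871 ] [-0.61270214  4.80193568  0.09701789] 45.02489984035492
```

Request:
send_rows --targets '[0,0,0,0,0,0,-0.3,0,0,0,0,0,0,-0.3]'

```text
time_s: 10.75
eef_pos: [568.1, 120.3, 39.6]
ee_rot: [0.0, 0.998, 0.068, 0.001]
force: [0.1, 0.0, -0.1]
grip_width: 0.348
grip_force: 0.0
```

Run:
```python
from h import *
s,p,R=st();print(p,s['force'],s['wrist_torque'],s['grip_width'])
```

```text
[568.09257422 120.25971375  39.6404473 ] [ 0.05998793  0.00300141 -0.12979101] [-0.02250649 -0.01350884 -0.01155686] 0.3479541087524809
```

Request:
send_rows --targets '[0,0,0,0,0,0,-1,0,0,0,0,0,0,-1,0,0,0,0,0,0,-1]' --newtons 25

```text
time_s: 11.12
eef_pos: [565.5, 120.0, 38.9]
ee_rot: [0.0, 0.998, 0.068, -0.003]
force: [-13.8, -3.5, 0.4]
grip_width: 0.177
grip_force: 28.9
```

Request:
send_rows --targets '[0,0,0,0,-0.1,0,-1,0,0,0,0,-0.15,0,-1,0,0,0,0,-0.2,0,-1,0,0,0,0,-0.15,0,-1,0,0,0,0,-0.1,0,-1]'

```text
time_s: 11.75
eef_pos: [558.7, 161.7, 38.1]
ee_rot: [0.001, 0.998, 0.069, -0.004]
force: [-21.7, -5.2, 8.4]
grip_width: 0.176
grip_force: 31.0
```

Request:
send_rows --targets '[0,0,0,0,-0.03,0,-1,0,0,0,0,0,0,-1]'

```text
time_s: 12.0
eef_pos: [558.4, 163.6, 38.1]
ee_rot: [0.0, 0.998, 0.069, -0.004]
force: [-23.2, -3.8, 8.0]
grip_width: 0.177
grip_force: 31.1
```

Request:
send_rows --targets '[0,0,0,0,0,0,0,0,0,0,0,0,0,0,0,0,0,0,0,-0.6,-0.3,0,0,0,0,0,-0.6,-0.3,0,0,0,-0.17,0.89,0,-0.3]'

```text
time_s: 12.62
eef_pos: [560.2, 110.9, 113.7]
ee_rot: [0.0, 0.998, 0.07, 0.003]
force: [0.9, -0.4, 0.3]
grip_width: 0.349
grip_force: 0.0
```

Request:
send_rows --targets '[0,0,0,-0.17,0.89,0,-0.3,0,0,0,-0.17,0.89,0,-0.3,0,0,0,-0.17,0.89,0,-0.3,0,0,0,-0.17,0.89,0,-0.3,0,0,0,0,0,0,-0.3]'

```text
time_s: 13.25
eef_pos: [547.2, -111.1, 110.9]
ee_rot: [0.0, 0.998, 0.066, 0.0]
force: [0.1, 0.1, -0.1]
grip_width: 0.351
grip_force: 0.0
```

Run:
```python
from h import *
c=cap('wrist','w7.png');s,p,R=st();print(p,s['grip_width'])
print(proj(c,(545,-109,65)));b=blob(c,(3,170,110),(16,255,255));print(b,ray(c,*b[0],64))
d=cap('side','d7.png')
for y in(-40,20,30,38,46,55):
    print(y,proj(d,(572+.99*-0-.136*y,126.5+.99*y,54)).round(1))
h=cv2.cvtColor(d['img'],cv2.COLOR_RGB2HSV);m=(h[...,2]<45).astype('uint8');m[:230]=0;m[350:]=0;m[:,:235]=0;m[:,300:]=0
n,l,s_,ce=cv2.connectedComponentsWithStats(m);print(s_[1:][s_[1:,4]>60])
```

```text
[ 547.26150602 -109.14655621  110.79236634] 0.35005898488891746
[275.19022052 236.99206014]
(array([270.18918919, 237.75675676]), array([264, 232,  13,  12, 111], dtype=int32)) [ 543.58322342 -105.82768197   64.        ]
-40 [258.  256.4]
20 [261.8 276.4]
30 [262.5 280. ]
38 [263. 283.]
46 [263.6 286. ]
55 [264.2 289.5]
[[235 237  46  10 258]
 [257 280  23  18 341]]
```

The divider is at about +38 mm and the pin at (544,-106). Now flip the pawl to tighten.

Request:
send_rows --targets '[0,0,0,-0.05,0,0.8,-0.3,0,0,0,0,0,0.38,-0.3,0,0,0,0,-0.2,0,-0.3,0,0,0,0,-0.12,0,-0.3,0,0,0,-0.03,-0.12,0,-0.3]'

```text
time_s: 13.98
eef_pos: [539.1, -81.5, 41.2]
ee_rot: [0.001, 0.998, 0.069, 0.0]
force: [-1.9, -2.7, -1.2]
grip_width: 0.347
grip_force: 1.4
```

Request:
send_rows --targets '[0,0,0,-0.03,-0.12,0,-0.3,0,0,0,0,-0.1,0,-0.3,0,0,0,0,0,0,-0.3]'

```text
time_s: 14.35
eef_pos: [535.7, -68.7, 40.9]
ee_rot: [0.0, 0.998, 0.069, 0.001]
force: [0.5, -0.6, 0.7]
grip_width: 0.355
grip_force: 0.3
```

```bash
cat >> h.py <<'E'
def knobside(d):
    "dark knob in side view -> top centre at z 75, near handle"
    h=cv2.cvtColor(d['img'],cv2.COLOR_RGB2HSV);m=(h[...,2]<60).astype('uint8');m[:185]=0;m[235:]=0;m[:,270:][:,50:]=0;m[:,:278]=0
    n,l,s_,ce=cv2.connectedComponentsWithStats(m);return s_[1:][s_[1:,4]>25]
E
python3 - <<'E'
from h import *
c=cap('wrist','w8.png');s,p,R=st();print(p,s['force'])
b=blob(c,(3,170,110),(16,255,255));pin=ray(c,*b[0],64);print(b,pin)
d=cap('side','d8.png');print(knobside(d))
E
```

```text
[535.74839249 -68.73587924  40.70228897] [ 0.42520656 -0.5131845   0.90346972]
(array([302.47572816, 299.08737864]), array([296, 295,  14,  12, 103], dtype=int32)) [535.00190333 -79.57218148  64.        ]
[[278 185  11  39 339]
 [294 185  15  32 238]]
```

Request:
send_rows --targets '[0,0,0,0,0.1,0,-0.3,0,0,0,0,0,-0.8,-0.2,0,0,0,0,0,-0.8,-0.2,0,0,0,-0.5,0.5,-0.6,-0.2,0,0,0,0,0,0,-0.2]'

```text
time_s: 15.08
eef_pos: [510.8, -111.1, 174.6]
ee_rot: [0.001, 0.998, 0.067, 0.002]
force: [0.6, 0.3, 0.2]
grip_width: 0.396
grip_force: 0.0
```

Run:
```python
from h import *
c=cap('wrist','w9.png');s,p,R=st();print(p,s['force'])
b=blob(c,(3,170,110),(16,255,255));pin=ray(c,*b[0],64);print(b[0],pin)
k=proj(c,(490,-100,75));print(k)
h=cv2.cvtColor(c['img'],cv2.COLOR_RGB2HSV);x,y=k.astype(int);m=(h[...,2]<40).astype('uint8');M=np.zeros_like(m);M[max(0,y-70):y+70,x-70:x+70]=1;m*=M
n,l,s_,ce=cv2.connectedComponentsWithStats(m)
for i in range(1,n):
  if s_[i,4]>60:print(s_[i],ce[i],ray(c,*ce[i],70)); pawl(c,b[0],ce[i])
```

```text
[ 510.54647814 -109.96592486  172.75043599] [0.47039202 0.04120247 0.11546872]
[243.   174.75] [532.79495282 -78.3070588   64.        ]
[262.29130233 230.56483798]
[258 211  21  32 548] [268.33394161 227.14233577] [ 491.75971629 -104.73753449   70.        ]
hex-knob 112.0 handle(tray) 0.165 pawl -0.462 pinr 30.0 knob [ 494. -105.] pin [533. -78.]
[232 256  17  44 412] [239.98543689 281.96116505] [435.3793273  -85.83762097  70.        ]
hex-knob 163.0 handle(tray) -0.047 pawl 0.039 pinr 28.0 knob [438. -86.] pin [533. -78.]
[313 256  14  44 380] [318.02368421 282.13947368] [ 444.61804068 -156.0396367    70.        ]
hex-knob 174.0 handle(tray) 0.362 pawl -0.852 pinr 35.0 knob [ 448. -155.] pin [533. -78.]
[200 266  27  34 426] [215.35211268 284.65023474] [429.62049063 -63.8983169   70.        ]
hex-knob 168.0 handle(tray) -0.178 pawl 0.351 pinr 29.0 knob [433. -65.] pin [533. -78.]
```

The pawl is at -0.4 (tighten) and the handle at about 0.165. Straddle the knob, slip back anticlockwise, then stroke clockwise.

Request:
send_rows --targets '[0,0,0,-0.37,-0.11,0,-0.2,0,0,0,0,0,0.9,-0.2,0,0,0,0,0,0.9,-0.2,0,0,0,0,0,0.4,-0.2,0,0,0,0,0,0,-0.2]'

```text
time_s: 15.75
eef_pos: [486.5, -104.6, 37.7]
ee_rot: [-0.001, 0.998, 0.068, -0.002]
force: [0.1, -0.1, 0.4]
grip_width: 0.397
grip_force: 0.0
```

Request:
send_rows --targets '[0,0,0,0.05,0.35,0,-0.2,0,0,0,0.13,0.33,0,-0.2,0,0,0,0,0,0,-0.2]'

```text
time_s: 16.12
eef_pos: [504.7, -146.2, 40.7]
ee_rot: [0.0, 0.998, 0.067, 0.001]
force: [0.5, 0.4, 1.3]
grip_width: 0.394
grip_force: 0.0
```

Request:
send_rows --targets '[0,0,0,-0.13,-0.53,0,-0.2,0,0,0,-0.07,-0.38,0,-0.2,0,0,0,0,-0.4,0,-0.2,0,0,0,0.07,-0.38,0,-0.2,0,0,0,0.13,-0.3,0,-0.2]'

```text
time_s: 16.75
eef_pos: [487.8, -26.6, 40.8]
ee_rot: [0.001, 0.998, 0.068, 0.0]
force: [-2.7, -5.8, -1.2]
grip_width: 0.401
grip_force: 2.4
```

Run:
```python
from h import *
c=cap('wrist','w10.png');s,p,R=st();print(p,s['force'])
b=mark(c)
for r in(16,17,18,19): 
  g=[]
for z,r in((44,18),(44,20)): print(z,r,sorted([x for x in b if x[1:3]==(z,r)])[-4:])
```

```text
[488.37781102 -24.96322901  40.87059283] [-0.65521438  0.75420156  0.0592261 ]
44 18 [(114, 44, 18, 1.36), (114, 44, 18, 1.4), (230, 44, 18, 0.68), (230, 44, 18, 0.72)]
44 20 [(113, 44, 20, 1.52), (114, 44, 20, 1.12), (115, 44, 20, 1.44), (115, 44, 20, 1.48)]
```

Screw at 0.70. Second tightening stroke, with the last part slow.

Request:
send_rows --targets '[0,0,0,-0.13,0.53,0,-0.2,0,0,0,-0.07,0.38,0,-0.2,0,0,0,0,0.4,0,-0.2,0,0,0,0.07,0.38,0,-0.2,0,0,0,0.13,0.3,0,-0.2]'

```text
time_s: 17.42
eef_pos: [504.2, -145.9, 40.3]
ee_rot: [0.0, 0.998, 0.068, 0.0]
force: [-2.5, 2.3, -0.6]
grip_width: 0.397
grip_force: 1.4
```

Request:
send_rows --targets '[0,0,0,-0.13,-0.53,0,-0.2,0,0,0,-0.07,-0.38,0,-0.2,0,0,0,0,-0.4,0,-0.2,0,0,0,0.05,-0.25,0,-0.2,0,0,0,0,0,0,-0.2]'

```text
time_s: 18.05
eef_pos: [483.2, -53.4, 40.5]
ee_rot: [0.0, 0.998, 0.069, 0.001]
force: [-0.4, 1.0, -1.0]
grip_width: 0.396
grip_force: 0.0
```

Request:
send_rows --targets '[0,0,0,0.03,-0.12,0,-0.2]'

```text
time_s: 18.18
eef_pos: [483.7, -47.1, 40.4]
ee_rot: [0.001, 0.998, 0.068, 0.001]
force: [-1.7, -6.2, 1.8]
grip_width: 0.402
grip_force: 2.5
```

Run:
```python
from h import *
c=cap('wrist','w11.png');s,p,R=st();print(p,s['force'])
b=mark(c)
for z,r in((44,17),(44,18),(44,20)): print(z,r,sorted([x for x in b if x[1:3]==(z,r)])[-4:])
```

```text
[483.7372866  -46.24249649  40.34468189] [-1.52216796 -3.59107327  1.0794787 ]
44 17 []
44 18 [(112, 44, 18, 1.2), (112, 44, 18, 1.6), (112, 44, 18, 1.64), (113, 44, 18, 1.24)]
44 20 [(112, 44, 20, 1.2), (112, 44, 20, 1.24), (112, 44, 20, 1.6), (112, 44, 20, 1.64)]
```

Request:
send_rows --targets '[0,0,0,0.05,-0.14,0,-0.2,0,0,0,0,0,0,-0.2]'

```text
time_s: 18.48
eef_pos: [485.3, -37.3, 40.1]
ee_rot: [0.0, 0.998, 0.068, 0.001]
force: [0.3, 0.1, 0.2]
grip_width: 0.402
grip_force: 0.2
```

Request:
send_rows --targets '[0,0,0,0.06,-0.13,0,-0.2,0,0,0,0,0,0,-0.2]'

```text
time_s: 18.73
eef_pos: [487.4, -29.2, 39.9]
ee_rot: [0.0, 0.998, 0.068, -0.0]
force: [-1.3, -3.6, 0.7]
grip_width: 0.4
grip_force: 1.4
```

Run:
```python
from h import *
c=cap('wrist','w12.png');s,p,R=st();print(p,s['force'],proj(c,(600,-71.5,44)),proj(c,(618,-69,44)))
b=mark(c)
for z,r in((44,18),(44,20)): print(z,r,sorted([x for x in b if x[1:3]==(z,r)])[-4:],min(x[3] for x in b if x[1:3]==(z,r)))
```

```text
[487.46631488 -29.21091127  39.90787562] [-0.74781447 -2.3908958   0.49313311] [422.5252263   38.32990148] [429.40198654 -15.33866982]
44 18 [(112, 44, 18, 1.56), (113, 44, 18, 1.12), (113, 44, 18, 1.36), (114, 44, 18, 1.08)] 0.76
44 20 [(114, 44, 20, 1.12), (114, 44, 20, 1.16), (114, 44, 20, 1.36), (114, 44, 20, 1.56)] 0.88
```

Request:
send_rows --targets '[0,0,0,-0.13,0.53,0,-0.2,0,0,0,-0.07,0.38,0,-0.2,0,0,0,0,0.4,0,-0.2,0,0,0,0.07,0.38,0,-0.2,0,0,0,0.13,0.3,0,-0.2]'

```text
time_s: 19.4
eef_pos: [503.7, -147.8, 39.7]
ee_rot: [-0.001, 0.998, 0.068, -0.0]
force: [-8.7, 13.1, 4.6]
grip_width: 0.396
grip_force: 11.3
```

Request:
send_rows --targets '[0,0,0,-0.13,-0.53,0,-0.2,0,0,0,0,-0.1,0,-0.2,0,0,0,0,-0.1,0,-0.2,0,0,0,0,0,0,-0.2]'

```text
time_s: 19.9
eef_pos: [490.3, -105.9, 40.0]
ee_rot: [0.001, 0.998, 0.068, 0.0]
force: [-1.8, -4.2, -1.5]
grip_width: 0.396
grip_force: 1.8
```

Request:
send_rows --targets '[0,0,0,-0.03,-0.1,0,-0.2,0,0,0,0,0,0,-0.2]'

```text
time_s: 20.15
eef_pos: [487.9, -100.6, 40.0]
ee_rot: [0.001, 0.998, 0.068, 0.0]
force: [-2.3, -7.1, -0.8]
grip_width: 0.399
grip_force: 3.4
```

Request:
send_rows --targets '[0,0,0,-0.02,-0.1,0,-0.2,0,0,0,0,0,0,-0.2]'

```text
time_s: 20.4
eef_pos: [485.8, -94.3, 40.1]
ee_rot: [0.001, 0.998, 0.068, 0.0]
force: [-2.3, -4.2, -0.2]
grip_width: 0.399
grip_force: 1.9
```

Request:
send_rows --targets '[0,0,0,-0.01,-0.1,0,-0.2,0,0,0,0,0,0,-0.2]'

```text
time_s: 20.65
eef_pos: [484.3, -87.7, 40.0]
ee_rot: [0.0, 0.998, 0.068, 0.0]
force: [-1.9, -1.5, 0.3]
grip_width: 0.399
grip_force: 0.8
```

Request:
send_rows --targets '[0,0,0,0,-0.1,0,-0.2,0,0,0,0,0,0,-0.2]'

```text
time_s: 20.9
eef_pos: [483.3, -81.3, 40.0]
ee_rot: [-0.0, 0.998, 0.068, 0.0]
force: [0.4, -0.6, 0.6]
grip_width: 0.4
grip_force: 0.3
```

Request:
send_rows --targets '[0,0,0,0,-0.1,0,-0.2,0,0,0,0,0,0,-0.2]'

```text
time_s: 21.15
eef_pos: [482.4, -75.4, 39.9]
ee_rot: [0.0, 0.998, 0.068, 0.0]
force: [-1.2, -1.7, -0.5]
grip_width: 0.401
grip_force: 0.6
```

Request:
send_rows --targets '[0,0,0,0.01,-0.12,0,-0.2,0,0,0,0,0,0,-0.2]'

```text
time_s: 21.4
eef_pos: [481.8, -68.2, 39.9]
ee_rot: [0.0, 0.998, 0.068, -0.0]
force: [-1.1, -3.3, -0.6]
grip_width: 0.402
grip_force: 1.3
```

Request:
send_rows --targets '[0,0,0,0.02,-0.12,0,-0.2,0,0,0,0,0,0,-0.2]'

```text
time_s: 21.65
eef_pos: [481.8, -61.3, 39.8]
ee_rot: [0.0, 0.998, 0.068, -0.0]
force: [-3.9, -6.2, 1.0]
grip_width: 0.397
grip_force: 2.8
```

Request:
send_rows --targets '[0,0,0,0.03,-0.1,0,-0.2,0,0,0,0,0,0,-0.2]'

```text
time_s: 21.9
eef_pos: [483.2, -54.2, 39.9]
ee_rot: [-0.0, 0.998, 0.068, 0.0]
force: [-0.3, 0.3, 0.3]
grip_width: 0.399
grip_force: 0.0
```

Request:
send_rows --targets '[0,0,0,0,0.05,0,-0.2,0,0,0,0,0,-0.9,-0.2,0,0,0,0.4,0.33,-0.3,-0.2,0,0,0,0.4,0.33,0,-0.2,0,0,0,0,0,0,-0.2]'

```text
time_s: 22.52
eef_pos: [537.4, -91.4, 111.9]
ee_rot: [0.0, 0.998, 0.068, 0.001]
force: [-0.7, 0.3, -0.7]
grip_width: 0.396
grip_force: 0.0
```

Run:
```python
from h import *
c=cap('wrist','w13.png');s,p,R=st();print(p,s['force'])
b=mark(c)
for z,r in((44,18),(44,20)): print(z,r,sorted([x for x in b if x[1:3]==(z,r)])[-6:],min(x[3] for x in b if x[1:3]==(z,r)))
i=cv2.imread('pics/w13.png');cv2.imwrite('pics/w13c.png',i[:330,60:480])
```

```text
[536.35352336 -90.61750769 111.4916506 ] [-1.21136202  0.2610992  -0.30888686]
44 18 [(102, 44, 18, -0.32), (102, 44, 18, -0.28), (168, 44, 18, 0.16), (179, 44, 18, 0.04), (220, 44, 18, 0.08), (221, 44, 18, 0.12)] -0.4
44 20 [(111, 44, 20, -0.0), (119, 44, 20, -0.32), (125, 44, 20, -0.08), (125, 44, 20, -0.04), (126, 44, 20, -0.4), (173, 44, 20, -0.36)] -0.4
```

View pics/w13c.png

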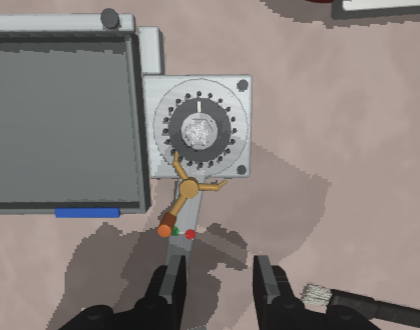

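Mark straight up (199,105) against the hex (200,132), so the screw is near 0–0.1. I'll return to the knob and continue the stroke until the stop is felt.

Request:
send_rows --targets '[0,0,0,-0.42,-0.31,0,-0.2,0,0,0,-0.42,-0.31,0,-0.2,0,0,0,0,0,0.9,-0.2,0,0,0,0,0,0.27,-0.2,0,0,0,0,0,0,-0.2]'

```text
time_s: 23.2
eef_pos: [480.2, -59.8, 40.9]
ee_rot: [-0.001, 0.998, 0.068, -0.001]
force: [-0.1, 0.2, 0.3]
grip_width: 0.398
grip_force: 0.0
```

Request:
send_rows --targets '[0,0,0,0,-0.15,0,-0.2,0,0,0,0,0,0,-0.2]'

```text
time_s: 23.45
eef_pos: [480.4, -51.0, 42.5]
ee_rot: [0.0, 0.998, 0.069, 0.001]
force: [0.4, -0.6, 0.3]
grip_width: 0.399
grip_force: 0.0
```

Request:
send_rows --targets '[0,0,0,0.04,-0.1,0,-0.2,0,0,0,0,0,0,-0.2]'

```text
time_s: 23.7
eef_pos: [482.0, -44.9, 42.0]
ee_rot: [0.0, 0.998, 0.068, 0.0]
force: [0.2, -0.6, -0.3]
grip_width: 0.403
grip_force: 0.0
```

Request:
send_rows --targets '[0,0,0,0.04,-0.1,0,-0.2,0,0,0,0,0,0,-0.2]'

```text
time_s: 23.95
eef_pos: [483.4, -38.7, 41.7]
ee_rot: [-0.0, 0.998, 0.068, 0.0]
force: [-0.4, -0.1, 0.8]
grip_width: 0.401
grip_force: 0.3
```

Request:
send_rows --targets '[0,0,0,0.05,-0.12,0,-0.2,0,0,0,0,0,0,-0.2]'

```text
time_s: 24.2
eef_pos: [485.1, -31.4, 41.6]
ee_rot: [0.0, 0.998, 0.068, -0.0]
force: [-1.5, -3.7, 0.6]
grip_width: 0.402
grip_force: 1.5
```

Request:
send_rows --targets '[0,0,0,0.05,-0.1,0,-0.2,0,0,0,0,0,0,-0.2]'

```text
time_s: 24.45
eef_pos: [487.0, -25.5, 41.5]
ee_rot: [0.0, 0.998, 0.068, -0.001]
force: [-3.5, -6.1, 1.2]
grip_width: 0.402
grip_force: 3.1
```

Run:
```python
from h import *
c=cap('wrist','w14.png');d=cap('side','d14.png');s,p,R=st();print(p,s['force'])
b=blob(c,(3,170,110),(16,255,255));print(b[0],ray(c,*b[0],64))
a=cv2.imread('pics/w14.png');e=cv2.imread('pics/d14.png')[170:275,210:350]
cv2.imwrite('pics/c14.png',np.hstack([cv2.resize(a,(400,300)),cv2.resize(e,(400,300),interpolation=cv2.INTER_CUBIC)]))
```

```text
[486.99781746 -25.464088    41.51931521] [-4.45810739 -6.60539375 -0.14703083]
[332.65853659 187.11707317] [538.98013383 -40.01292441  64.        ]
```

View pics/c14.png

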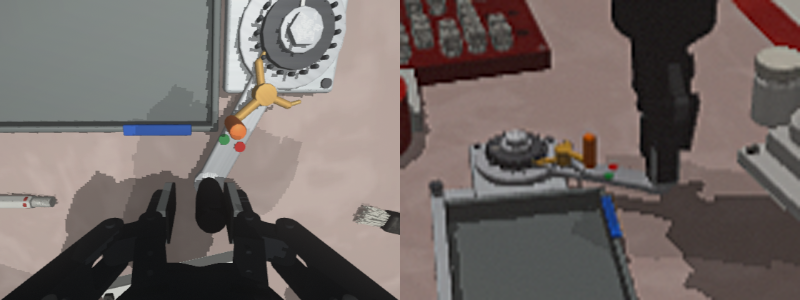

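The knob is held between the fingers with the handle near -0.45, and the pawl is still on the green side. I'll do one more stroke and feel for the stop.

Request:
send_rows --targets '[0,0,0,-0.13,0.53,0,-0.2,0,0,0,-0.07,0.38,0,-0.2,0,0,0,0,0.4,0,-0.2,0,0,0,0.07,0.38,0,-0.2,0,0,0,0.13,0.27,0,-0.2]'

```text
time_s: 25.18
eef_pos: [503.6, -142.3, 41.5]
ee_rot: [-0.001, 0.998, 0.068, -0.0]
force: [-2.3, 2.1, 0.6]
grip_width: 0.403
grip_force: 1.4
```

Request:
send_rows --targets '[0,0,0,-0.13,-0.53,0,-0.2,0,0,0,0,-0.1,0,-0.2,0,0,0,0,-0.1,0,-0.2,0,0,0,-0.03,-0.1,0,-0.2,0,0,0,0,0,0,-0.2]'

```text
time_s: 25.8
eef_pos: [487.7, -94.5, 41.8]
ee_rot: [0.001, 0.998, 0.068, 0.0]
force: [-1.9, -3.5, -0.4]
grip_width: 0.402
grip_force: 1.8
```

Request:
send_rows --targets '[0,0,0,-0.02,-0.12,0,-0.2,0,0,0,0,0,0,-0.2]'

```text
time_s: 26.05
eef_pos: [485.6, -86.8, 41.9]
ee_rot: [0.0, 0.998, 0.068, 0.001]
force: [0.3, -0.7, 0.2]
grip_width: 0.403
grip_force: 0.2
```

Request:
send_rows --targets '[0,0,0,-0.02,-0.12,0,-0.2,0,0,0,0,0,0,-0.2]'

```text
time_s: 26.3
eef_pos: [483.2, -79.3, 41.9]
ee_rot: [0.0, 0.998, 0.068, 0.001]
force: [0.6, -1.2, 0.1]
grip_width: 0.398
grip_force: 0.5
```

Request:
send_rows --targets '[0,0,0,0,-0.12,0,-0.2,0,0,0,0,0,0,-0.2]'

```text
time_s: 26.55
eef_pos: [481.8, -72.3, 41.8]
ee_rot: [0.0, 0.998, 0.068, -0.0]
force: [0.2, -2.6, 1.3]
grip_width: 0.396
grip_force: 1.0
```

Request:
send_rows --targets '[0,0,0,0,-0.15,0,-0.2,0,0,0,0,0,0,-0.2]'

```text
time_s: 26.8
eef_pos: [480.6, -63.7, 41.8]
ee_rot: [0.0, 0.998, 0.068, 0.0]
force: [-1.2, -4.7, 2.0]
grip_width: 0.401
grip_force: 2.2
```

Request:
send_rows --targets '[0,0,0,0.03,-0.15,0,-0.2,0,0,0,0,0,0,-0.2]'

```text
time_s: 27.05
eef_pos: [480.9, -54.0, 41.6]
ee_rot: [-0.0, 0.998, 0.068, -0.0]
force: [0.6, 0.1, -0.0]
grip_width: 0.397
grip_force: 0.0
```

Request:
send_rows --targets '[0,0,0,0.05,-0.15,0,-0.2,0,0,0,0,0,0,-0.2]'

```text
time_s: 27.3
eef_pos: [482.9, -44.3, 41.6]
ee_rot: [-0.0, 0.998, 0.068, -0.0]
force: [-0.1, -0.3, 0.4]
grip_width: 0.399
grip_force: 0.0
```

Request:
send_rows --targets '[0,0,0,0.06,-0.15,0,-0.2,0,0,0,0,0,0,-0.2]'

```text
time_s: 27.55
eef_pos: [485.3, -35.2, 41.6]
ee_rot: [-0.0, 0.998, 0.068, -0.0]
force: [-0.2, -0.2, 1.1]
grip_width: 0.404
grip_force: 0.0
```

Request:
send_rows --targets '[0,0,0,0.07,-0.15,0,-0.2,0,0,0,0,0,0,-0.2]'

```text
time_s: 27.8
eef_pos: [488.0, -26.2, 41.6]
ee_rot: [0.0, 0.998, 0.068, -0.0]
force: [-2.8, -3.8, -0.4]
grip_width: 0.4
grip_force: 1.8
```

Request:
send_rows --targets '[0,0,0,0,0.05,0,-0.2,0,0,0,0,0,-0.9,-0.2,0,0,0,0.35,0.6,-0.25,-0.2,0,0,0,0.37,0.51,0,-0.2,0,0,0,0,0,0,-0.2]'

```text
time_s: 28.42
eef_pos: [541.6, -90.7, 110.7]
ee_rot: [0.0, 0.998, 0.067, 0.001]
force: [0.4, -0.9, 0.5]
grip_width: 0.403
grip_force: 0.0
```

```bash
cat >> h.py <<'E'
def mark2(img,hx,yaw=0,s=1):
    "angle of bright mark about hex pixel in an upright wrist view, left positive"
    g=cv2.cvtColor(img,cv2.COLOR_RGB2HSV)[...,2].astype(float);best=[]
    for r in np.arange(20,46,1):
        for a in np.arange(-.6,1.2,.02):
            best.append((g[int(round(hx[1]-r*np.cos(a))),int(round(hx[0]-r*np.sin(a)))],r,round(a,2)))
    return best
E
python3 - <<'E'
from h import *
c=cap('wrist','w15.png');s,p,R=st();print(p,s['force'])
hx=proj(c,(600,-71.5,48));print(hx,proj(c,(618,-69,44)))
def comps(f,hx):
    im=cv2.imread(f);g=cv2.cvtColor(im,cv2.COLOR_BGR2HSV);m=((g[...,2]>175)&(g[...,1]<60)).astype('uint8')
    x,y=map(int,hx);M=np.zeros_like(m);cv2.circle(M,(x,y),34,1,-1);m*=M
    n,l,st_,ce=cv2.connectedComponentsWithStats(m)
    for i in range(1,n):
        if st_[i,4]>8:print(f,st_[i],ce[i].round(1))
comps('pics/w15.png',hx);comps('pics/w13.png',(260,132));comps('pics/w2.png',(263,135))
b=mark(c);print(sorted([x for x in b if x[1:3]==(44,18)])[-6:])
b=blob(c,(3,170,110),(16,255,255));print(b[0],ray(c,*b[0],64))
E
```

```text
[540.59179611 -89.49265182 110.34876521] [-0.20146292  0.02345458 -0.52175098]
[261.74113985 137.96800482] [261.49582143 108.44427749]
pics/w15.png [271 105   7   4  14] [274.  106.6]
pics/w15.png [258 109   3   9  25] [258.9 112.7]
pics/w15.png [279 110   7   5  16] [282.3 112. ]
pics/w15.png [287 118   5   9  22] [289.2 121.4]
pics/w15.png [254 120   8   2  10] [257.1 120.3]
pics/w15.png [244 122  29  29 377] [258.2 137.1]
pics/w15.png [267 123   8  10  36] [270.7 127.8]
pics/w15.png [291 128   4   7  22] [292.5 130.8]
pics/w13.png [258 102   3  10  30] [259.  106.5]
pics/w13.png [242 113  27  32 436] [255.7 128.6]
pics/w13.png [287 112   4   7  11] [288.5 115. ]
pics/w13.png [267 116   8  10  35] [270.5 120.8]
pics/w13.png [290 120   4   9  18] [291.7 124.3]
pics/w2.png [246 101  39  51 927] [265.3 130.3]
[(103, 44, 18, -0.32), (103, 44, 18, -0.24), (171, 44, 18, 0.16), (181, 44, 18, 0.04), (222, 44, 18, 0.08), (222, 44, 18, 0.12)]
[206.50413223 229.60330579] [538.20288128 -43.14268433  64.        ]
```

The mark did not move through a whole extra stroke: the pawl only snapped over the teeth against the stop. So the screw is fully tight. Now the parts.

Request:
send_rows --targets '[0,0,0,0,0,-0.9,0,0,0,0,-0.68,0.7,-0.27,0,0,0,0,-0.68,0.7,-0.27,0,0,0,0,-0.68,0.7,-0.27,0,0,0,0,-0.68,0.7,-0.27,0]'

```text
time_s: 29.1
eef_pos: [400.2, -278.0, 229.9]
ee_rot: [-0.0, 0.998, 0.069, 0.0]
force: [0.9, 0.2, 0.4]
grip_width: 0.499
grip_force: 0.0
```

Request:
send_rows --targets '[0,0,0,0,0,0,0,0,0,0,0,0,0,0]'

```text
time_s: 29.35
eef_pos: [401.7, -276.8, 229.1]
ee_rot: [-0.001, 0.998, 0.068, -0.0]
force: [-0.2, 0.8, 0.5]
grip_width: 0.5
grip_force: 0.0
```

```bash
cat >> h.py <<'E'
C=np.array([572,126.5]);X=np.array([.991,.136]);Y=np.array([-.136,.991])
def w(x,y): return (C+x*X+y*Y).round(1)
def toolmove(p,R,tgt,z):
    d=R.as_matrix().T@(np.array([*tgt,z])-p);return (d/60).round(2)
def elong(c,zs=8,minlen=60,maxw=30,win=None,debug=False):
    "elongated non-bench blobs -> centre, yaw of long axis from +y (ccw), length, width in mm"
    im=cv2.GaussianBlur(c['img'],(3,3),0);lab=cv2.cvtColor(im,cv2.COLOR_RGB2LAB).astype(int)
    # bench is pinkish: a clearly above neutral
    m=((lab[...,1]<133)).astype('uint8')
    if win is not None: q=np.zeros_like(m);q[win[1]:win[3],win[0]:win[2]]=1;m*=q
    cs,_=cv2.findContours(m,cv2.RETR_EXTERNAL,cv2.CHAIN_APPROX_NONE);o=[]
    for k in cs:
        if len(k)<30: continue
        P=np.array([ray(c,*q[0],zs)[:2] for q in k],dtype=np.float32)
        (cx,cy),(a,b),t=cv2.minAreaRect(P);L,W=max(a,b),min(a,b)
        if L<minlen or W>maxw or L>260: continue
        bx=cv2.boxPoints(((cx,cy),(a,b),t));e=[bx[1]-bx[0],bx[2]-bx[1]];e=max(e,key=np.linalg.norm)
        if e[1]<0:e=-e
        o.append((np.round([cx,cy]),round(float(np.arctan2(-e[0],e[1])),3),round(L),round(W),k[:,0].mean(0).round()))
    return o
E
python3 - <<'E'
from h import *
c=cap('wrist','w16.png');s,p,R=st();print(p,s['joints'])
for o in elong(c):print(o)
sc=cap('scene','s16.png')
for o in elong(sc):print('sc',o)
lab=cv2.cvtColor(c['img'],cv2.COLOR_RGB2LAB)
for X in[(500,-250,0),(455,-265,14),(475,-410,15),(366,-170,61)]:
  u,v=proj(c,X).astype(int);print(X,u,v,lab[v,u] if 0<=u<560 and 0<=v<420 else None)
E
```

```text
[ 401.95919505 -276.5030475   229.03864811] [-8.43521075e-01  2.33381547e-01  1.60835436e+00  5.26628336e-04
  1.30096627e+00  5.89336083e-01]
(array([ 476., -146.]), 0.45, 79, 21, array([169.,  94.]))
sc (array([ 730., -326.]), -1.317, 72, 17, array([390., 265.]))
sc (array([435., 144.]), 0.133, 93, 14, array([233., 190.]))
sc (array([743.,   9.]), 0.341, 123, 13, array([336., 189.]))
(500, -250, 0) 267 85 [169 133 134]
(455, -265, 14) 275 129 [ 53 129 130]
(475, -410, 15) 406 129 [ 92 127 131]
(366, -170, 61) 174 206 [189 126 134]
```

```bash
sed -i 's/lab\[...,1\]<133))/lab[...,1]<AT))/; s/^C=np/AT=131\nC=np/' h.py
python3 - <<'E'
import h; from h import *
c=cap('wrist','w16.png')
for t in(130,131,132):
  h.AT=t
  for o in elong(c):print(t,o)
E
python3 - <<'E'
import h; from h import *
c=cap('wrist');lab=cv2.cvtColor(c['img'],cv2.COLOR_RGB2LAB).astype(int)
for v in range(100,240,12): print(v,' '.join('%d/%d'%(lab[v,u,0],lab[v,u,1]) for u in range(180,480,20)))
E
```

```text
100 172/133 168/132 166/133 167/133 174/132 168/134 166/133 168/134 167/133 168/133 168/133 167/133 166/133 166/133 166/133
112 173/133 166/134 131/127 52/130 171/133 147/133 149/133 170/133 167/133 168/134 167/133 167/133 166/133 166/133 165/133
124 169/133 167/133 168/134 64/128 48/129 48/129 167/133 134/128 139/131 167/127 68/128 88/128 92/128 124/130 165/133
136 168/133 167/133 169/133 167/133 148/133 48/129 54/128 56/128 170/133 95/131 65/129 68/128 74/127 116/132 164/133
148 169/133 170/133 168/134 147/133 148/132 148/133 152/133 71/130 69/129 167/133 167/133 168/133 168/133 165/133 165/133
160 167/133 167/133 149/133 148/133 149/133 151/132 148/132 150/132 151/133 167/133 168/134 171/133 170/133 84/131 141/132
172 166/132 169/132 148/132 149/133 151/132 149/133 146/133 149/133 151/132 170/133 167/133 172/133 174/132 33/131 133/128
184 113/127 120/127 148/132 148/133 177/133 150/133 148/133 153/133 151/133 170/133 167/133 173/133 114/132 32/131 132/127
196 188/127 121/128 153/132 148/132 170/133 159/133 148/133 149/132 149/133 173/133 170/134 172/133 168/133 168/134 71/134
208 189/126 92/132 149/133 148/133 154/133 167/133 148/133 148/133 170/133 174/133 87/166 81/164 83/166 77/165 74/163
220 115/127 90/131 90/131 90/131 90/131 151/133 84/166 87/167 77/165 81/165 87/166 84/165 82/164 82/165 80/163
232 93/132 88/132 90/134 76/166 81/166 84/166 80/165 77/165 78/164 79/165 90/166 88/166 99/157 203/126 203/127
```

View pics/w16.png

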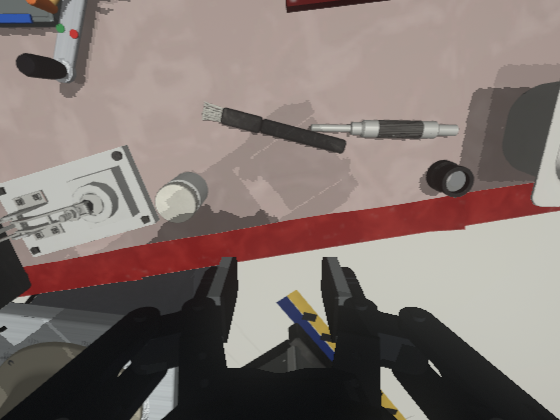

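The brush spans (203,110)–(345,147). The insert tool spans (310,127)–(458,129) with its knurled body at about (350–430,129). Both lie as before, and the spindle tip almost touches the brush handle.

Run:
```python
from h import *
c=cap('wrist')
a,b=ray(c,204,111,8),ray(c,345,147,8);print('brush',a,b,(a+b)/2,np.hypot(*(a-b)[:2]),np.arctan2(-(a-b)[0],(a-b)[1]))
a,b=ray(c,311,128,9),ray(c,458,130,9);print('ins',a,b,(a+b)/2,np.hypot(*(a-b)[:2]),np.arctan2(-(a-b)[0],(a-b)[1]))
print(ray(c,350,129,12),ray(c,430,129,12))
s,p,R=st();print(p,toolmove(p,R,(455.5,-265.6),60))
print(w(25,-58),w(-25,-58),w(25,96),w(-25,96))
```

```text
brush [ 464.02840296 -183.18037341    8.        ] [ 446.84276549 -347.09530955    8.        ] [ 455.43558423 -265.13784148    8.        ] 164.81338666375478 -0.10446320049684582
ins [ 462.46115185 -304.46836899    9.        ] [ 483.33405714 -469.61621355    9.        ] [ 472.8976045  -387.04229127    9.        ] 166.4616734825382 0.12572259553266865
[ 467.60864181 -347.67858191   12.        ] [ 480.0309405  -436.51705862   12.        ]
[ 402.12153499 -276.95193055  229.1963091 ] [ 0.91 -0.06  2.82]
[604.7  72.4] [555.1  65.6] [583.7 225. ] [534.2 218.2]
```

Request:
send_rows --targets '[0,0,0,0.91,-0.05,0,0,0,0,-9.5,0,0,0.25,0,0,0,-9.5,0,0,0.25,0,0,0,-9.5,0,0,0.25,0,0,0,-9.5,0,0,0.25,0]'

```text
time_s: 30.22
eef_pos: [455.6, -266.8, 168.8]
ee_rot: [-0.0, 0.92, 0.392, -0.0]
force: [-0.7, 0.3, 0.0]
grip_width: 0.501
grip_force: 0.0
```

Request:
send_rows --targets '[0,0,-9.5,0,0,0.25,0,0,0,-9.5,0,0,0.25,0,0,0,-9.5,0,0,0.25,0,0,0,-9.5,0,0,0.25,0,0,0,0,0,0,0,0]'

```text
time_s: 30.85
eef_pos: [455.2, -266.6, 108.6]
ee_rot: [-0.001, 0.744, 0.668, -0.0]
force: [-0.7, 0.3, 0.8]
grip_width: 0.5
grip_force: 0.0
```

Run:
```python
from h import *
c=cap('scene','s17.png');s,p,R=st();M=R.as_matrix();print(p,M.round(3)[:2,:2],toolmove(p,R,(455.5,-265.3),5),'yaw',np.arctan2(M[1,0],M[0,0]))
c=cap('wrist','w17.png')
for X in[(464,-183,8),(455.5,-265,14),(448,-330,14),(462,-304,9)]:
  u,v=proj(c,X).astype(int);print(X,u,v)
g=cv2.cvtColor(c['img'],cv2.COLOR_RGB2GRAY)
for y in (-200,-215,-230):
  xs=np.arange(430,490,2);print(y,[int(g[tuple(np.clip(proj(c,(x,y,12))[::-1].astype(int),0,[419,559]))]) for x in xs])
```

```text
[ 455.45741371 -267.06099356  109.39310291] [[ 0.11   0.994]
 [ 0.994 -0.11 ]] [ 0.03 -0.    1.74] yaw 1.4601758537067324
(464, -183, 8) 278 99
(455.5, -265, 14) 279 208
(448, -330, 14) 278 279
(462, -304, 9) 291 248
-200 [94, 94, 127, 156, 157, 159, 160, 160, 159, 159, 157, 157, 95, 136, 157, 145, 156, 127, 174, 161, 163, 181, 177, 178, 177, 177, 177, 178, 178, 178]
-215 [93, 156, 157, 156, 156, 157, 158, 160, 160, 160, 139, 97, 55, 62, 62, 63, 70, 61, 65, 65, 56, 158, 157, 157, 157, 157, 157, 179, 178, 178]
-230 [92, 92, 92, 93, 93, 93, 93, 93, 93, 105, 117, 53, 60, 61, 67, 58, 42, 43, 43, 41, 127, 163, 162, 162, 161, 162, 162, 161, 160, 161]
```

Aligned. Descend, grip the brush and lift.

Request:
send_rows --targets '[0,0,0,0.03,0.02,0.8,0,0,0,0,0,0,0.8,0,0,0,0,0,0,0.14,0,0,0,0,0,0,0,0,0,0,0,0,0,0,-1]' --newtons 50

```text
time_s: 31.58
eef_pos: [457.6, -266.7, 7.1]
ee_rot: [0.002, 0.744, 0.668, 0.0]
force: [0.3, -0.9, 0.1]
grip_width: 0.301
grip_force: 0.0
```

Request:
send_rows --targets '[0,0,0,0,0,0,-1,0,0,0,0,0,0,-1,0,0,0,0,0,0,-1]'

```text
time_s: 31.95
eef_pos: [457.6, -266.6, 7.1]
ee_rot: [0.002, 0.744, 0.668, 0.0]
force: [-1.1, 0.5, 7.3]
grip_width: 0.191
grip_force: 49.2
```

Request:
send_rows --targets '[0,0,0,0,0,-0.4,-1,0,0,0,0,0,-0.6,-1,0,0,0,0,0,-0.9,-1,0,0,0,0,0,0,-1]'

```text
time_s: 32.45
eef_pos: [458.4, -267.3, 123.9]
ee_rot: [0.005, 0.744, 0.668, 0.0]
force: [0.1, 0.3, -0.3]
grip_width: 0.191
grip_force: 49.1
```

Run:
```python
from h import *
s,p,R=st();M=R.as_matrix();print(p,np.arctan2(M[1,0],M[0,0]),s['grip_width'],s['grip_force'],s['force'])
# target after turning ccw to yaw 1.707
from scipy.spatial.transform import Rotation as Ro
R2=Ro.from_euler('z',1.707-np.arctan2(M[1,0],M[0,0]))*R
print(toolmove(p,R2,w(25,-58),p[2]))
```

```text
[ 458.36730078 -267.2916122   123.91610321] 1.4627124251258685 0.1909366709495164 49.07836318016052 [ 0.14110882  0.32277326 -0.28779362]
[ 5.28  3.19 -0.01]
```

Request:
send_rows --targets '[0,0,-7,0,0,0,-1,0,0,-7,0,0,0,-1,0,0,0,0.755,0.456,0,-1,0,0,0,0.755,0.456,0,-1,0,0,0,0.755,0.456,0,-1]'

```text
time_s: 33.08
eef_pos: [519.9, -118.5, 119.1]
ee_rot: [0.0, 0.658, 0.753, 0.0]
force: [0.0, 0.7, -0.7]
grip_width: 0.184
grip_force: 49.1
```

Request:
send_rows --targets '[0,0,0,0.755,0.456,0,-1,0,0,0,0.755,0.456,0,-1,0,0,0,0.755,0.456,0,-1,0,0,0,0.755,0.456,0,-1,0,0,0,0,0,0,-1]'

```text
time_s: 33.7
eef_pos: [603.6, 77.4, 118.6]
ee_rot: [-0.0, 0.656, 0.755, 0.0]
force: [-0.2, -0.4, 0.2]
grip_width: 0.19
grip_force: 49.1
```

Run:
```python
from h import *
s,p,R=st();M=R.as_matrix();print(p,np.arctan2(M[1,0],M[0,0]),s['grip_width'],s['grip_force'],s['force'],toolmove(p,R,w(25,-58),12))
c=cap('side','d18.png');h=cv2.cvtColor(c['img'],cv2.COLOR_RGB2HSV)
# brush ends predicted vs dark pixels
for e in (-83,83):
  x=w(25,-58+e);print(e,x,proj(c,(*x,p[2]-2)).round())
```

```text
[603.59485052  77.40296991 118.64877598] 1.7111360628508767 0.19049706596422278 49.11047101020813 [-0.17626085 -0.41757377  0.1956523 ] [-0.09  0.01  1.78]
-83 [616.   -9.8] [240. 204.]
83 [593.4 154.7] [247. 252.]
```

Request:
send_rows --targets '[0,0,0,-0.08,0,0,-1,0,0,0,0,0,0.7,-1,0,0,0,0,0,0.7,-1,0,0,0,0,0,0.2,-1,0,0,0,0,0,0.12,-1]'

```text
time_s: 34.38
eef_pos: [604.5, 68.7, 16.5]
ee_rot: [0.0, 0.658, 0.753, 0.0]
force: [0.0, -0.2, 1.0]
grip_width: 0.191
grip_force: 49.1
```

Request:
send_rows --targets '[0,0,0,0,0,0.04,-1,0,0,0,0,0,0,-1]'

```text
time_s: 34.62
eef_pos: [604.5, 69.5, 14.5]
ee_rot: [0.001, 0.657, 0.754, 0.0]
force: [-0.2, -0.1, -0.4]
grip_width: 0.19
grip_force: 49.1
```

Request:
send_rows --targets '[0,0,0,0,0,0.05,-1,0,0,0,0,0,0,-1,0,0,0,0,0,0,-0.2,0,0,0,0,0,0,-0.2,0,0,0,0,0,-0.5,-0.2]'

```text
time_s: 35.25
eef_pos: [602.5, 69.6, 38.8]
ee_rot: [-0.002, 0.657, 0.754, -0.001]
force: [-0.2, 0.4, 0.8]
grip_width: 0.4
grip_force: 0.0
```

Request:
send_rows --targets '[0,0,0,0,0,-0.9,0,0,0,0,0,0,-0.9,0,0,0,0,0,0,0,0]'

```text
time_s: 35.62
eef_pos: [605.7, 69.5, 152.8]
ee_rot: [0.003, 0.657, 0.754, 0.002]
force: [0.4, -0.1, 0.4]
grip_width: 0.501
grip_force: 0.0
```

Run:
```python
from h import *
s,p,R=st();print(p,s['grip_width'],toolmove(p,R,(474.8,-402),p[2]))
c=cap('wrist','w18.png');d=cap('side','d19.png')
for n,q in(('w',c),('d',d)):
  g=cv2.cvtColor(q['img'],cv2.COLOR_RGB2GRAY)
  for y in(-30,-80,-110,-138):
    r=[]
    for x in range(0,56,3):
      X=w(x,y);u,v=proj(q,(*X,16));r.append(int(g[int(v),int(u)]) if 0<=u<560 and 0<=v<420 else -1)
    print(n,y,r)
```

```text
[605.73911012  69.53141435 152.84519458] 0.5008601947911461 [-7.49 -3.23 -0.01]
w -30 [73, 74, 73, 74, 73, 64, 40, 40, 41, 40, 41, 59, 128, 128, 129, 128, 128, 129, 108]
w -80 [126, 126, 126, 126, 127, 73, 49, 56, 54, 58, 55, 105, 129, 129, 130, 130, 129, 130, 77]
w -110 [126, 125, 126, 127, 126, 105, 48, 55, 57, 57, 55, 115, 128, 128, 130, 130, 130, 130, 75]
w -138 [99, 122, 123, 106, 73, 123, 48, 59, 57, 58, 51, 126, 106, 75, 102, 127, 127, 74, 76]
d -30 [84, 75, 76, 77, 78, 35, 23, 28, 27, 28, 28, 60, 77, 76, 75, 78, 77, 79, 46]
d -80 [75, 75, 75, 75, 80, 51, 34, 37, 37, 36, 44, 77, 77, 76, 75, 75, 76, 80, 48]
d -110 [75, 75, 76, 77, 79, 31, 31, 37, 36, 38, 44, 77, 76, 76, 75, 75, 75, 75, 80]
d -138 [43, 43, 41, 42, 41, 44, 42, 42, 43, 38, 43, 42, 44, 43, 42, 42, 44, 43, 41]
```

The brush lies straight at tray x≈24. Now the insert tool.

Request:
send_rows --targets '[0,0,0,-0.832,-0.359,0,0,0,0,0,-0.832,-0.359,0,0,0,0,0,-0.832,-0.359,0,0,0,0,0,-0.832,-0.359,0,0,0,0,0,-0.832,-0.359,0,0]'

```text
time_s: 36.35
eef_pos: [529.8, -193.6, 146.7]
ee_rot: [-0.002, 0.657, 0.754, -0.0]
force: [0.5, -0.6, 0.5]
grip_width: 0.503
grip_force: 0.0
```

Request:
send_rows --targets '[0,0,0,-0.832,-0.359,0,0,0,0,0,-0.832,-0.359,0,0,0,0,0,-0.832,-0.359,0,0,0,0,0,-0.832,-0.359,0,0,0,0,0,0,0,0,0]'

```text
time_s: 36.98
eef_pos: [470.9, -404.5, 146.0]
ee_rot: [-0.002, 0.659, 0.752, 0.0]
force: [1.0, 0.2, 0.6]
grip_width: 0.497
grip_force: 0.0
```

```bash
cat >> h.py <<'E'
def scan(c,pt,yaw,along,half=40,z=10,step=2):
    "non-bench (a<131 or dark) extent across a part at offsets along its axis"
    lab=cv2.cvtColor(c['img'],cv2.COLOR_RGB2LAB).astype(int)
    ax=np.array([-np.sin(yaw),np.cos(yaw)]);cr=np.array([np.cos(yaw),np.sin(yaw)])
    for a in along:
        r=''
        for x in np.arange(-half,half+1,step):
            u,v=proj(c,(*(np.array(pt)+a*ax+x*cr),z))
            if not(0<=u<560 and 0<=v<420): r+='?';continue
            L,A=lab[int(v),int(u),:2];r+='#' if (L<75) else ('o' if A<131 else '.')
        print('%5d'%a,r)
E
python3 - <<'E'
from h import *
s,p,R=st();print(p,s['grip_width'],toolmove(p,R,(474.8,-402),7))
c=cap('wrist','w19.png');scan(c,(472.9,-387),.126,range(90,-91,-10))
E
```

```text
[ 470.94641944 -404.46743078  146.00469987] 0.4968109095078954 [0.03 0.07 2.32]
   90 .........................................
   80 ...................ooooo.................
   70 .....o..............oooo.................
   60 ...................oooo..................
   50 ...................ooooo.................
   40 ...................ooooo.................
   30 ..........o.......ooooooo................
   20 ................oooooooooo...............
   10 ................oooooooooo...............
    0 ................##oooooooo...............
  -10 ................##oooooooo...............
  -20 ................#oooooooo#...............
  -30 ................#ooooooooo...............
  -40 ................oooooooo#................
  -50 ................ooooooooo................
  -60 #................ooooooo.................
  -70 ###o.............ooooooo.................
  -80 ###..............ooooooo................#
  -90 #.......................................#
```

Request:
send_rows --targets '[0,0,0,0.03,0.09,0.8,0,0,0,0,0,0,0.9,0,0,0,0,0,0,0.62,0,0,0,0,0,0,0,0,0,0,0,0,0,0,-1]' --newtons 50

```text
time_s: 37.65
eef_pos: [478.9, -399.3, 10.8]
ee_rot: [0.001, 0.657, 0.754, -0.0]
force: [-2.4, 0.2, 1.2]
grip_width: 0.304
grip_force: 1.8
```

Request:
send_rows --targets '[0,0,0,0,0,0,-1,0,0,0,0,0,0,-1,0,0,0,0,0,0,-1]'

```text
time_s: 38.02
eef_pos: [479.0, -399.8, 11.4]
ee_rot: [0.002, 0.657, 0.754, -0.0]
force: [0.6, 2.0, 7.5]
grip_width: 0.196
grip_force: 51.2
```

Request:
send_rows --targets '[0,0,0,0,0,-0.4,-1,0,0,0,0,0,-0.6,-1,0,0,0,0,0,-0.9,-1,0,0,0,0,0,0,-1]'

```text
time_s: 38.52
eef_pos: [479.5, -400.9, 128.4]
ee_rot: [0.005, 0.657, 0.754, -0.001]
force: [-0.1, 0.2, -2.9]
grip_width: 0.194
grip_force: 50.2
```

Run:
```python
from h import *
s,p,R=st();M=R.as_matrix();print(p,np.arctan2(M[1,0],M[0,0]),s['grip_width'],s['grip_force'])
# grip is 15 mm to the -y (tray) side of the part middle
print(w(-25,-73),toolmove(p,R,w(-25,-73),p[2]))
```

```text
[ 479.48242457 -400.90377549  128.38497257] 1.7072889336587602 0.19382773477948123 50.180840492248535
[557.2  50.8] [ 7.28  2.31 -0.05]
```

Request:
send_rows --targets '[0,0,0,0.914,0.289,0,-1,0,0,0,0.914,0.289,0,-1,0,0,0,0.914,0.289,0,-1,0,0,0,0.914,0.289,0,-1,0,0,0,0.914,0.289,0,-1]'

```text
time_s: 39.15
eef_pos: [526.3, -113.9, 122.7]
ee_rot: [-0.0, 0.657, 0.754, -0.0]
force: [0.3, -1.2, -2.0]
grip_width: 0.191
grip_force: 50.2
```

Request:
send_rows --targets '[0,0,0,0.914,0.289,0,-1,0,0,0,0.914,0.289,0,-1,0,0,0,0.914,0.289,0,-1,0,0,0,0,0,0,-1,0,0,0,0,0,0,-1]'

```text
time_s: 39.78
eef_pos: [555.5, 54.0, 122.7]
ee_rot: [-0.0, 0.657, 0.754, -0.0]
force: [-0.3, -0.5, -2.1]
grip_width: 0.192
grip_force: 50.2
```

Run:
```python
from h import *
s,p,R=st();print(p,s['grip_width'],s['grip_force'],s['force'],toolmove(p,R,w(-25,-71),17))
c=cap('wrist','w20.png');scan(c,w(-25,-58),.136,range(100,-11,-10),z=p[2]-2)
```

```text
[555.4538005   53.95203765 122.68331303] 0.1923369967450055 50.15622138977051 [-0.31686717 -0.47759654 -2.05837112] [-0.02  0.02  1.76]
  100 ........ooooooooooooooooooooooooooooooooo
   90 ........ooooooooooo##############oooooooo
   80 ........oooooooooooooo#########oooooooooo
   70 ........ooooooooooooooooooooooooooooooooo
   60 ........ooooooooooooooooooooooo##oooooooo
   50 ........oo#ooooooooooooooooooooo##ooooooo
   40 ........oo#oooooooooooooooooooo######oooo
   30 ........oo#ooooooooooooooooooooo#####oooo
   20 ........oo#ooooooooooooooooooooo####ooooo
   10 ..........#ooooooooooooo#ooooooo#####oooo
    0 ..........#oooo##########oooooo#####ooooo
  -10 .........##ooo############ooooo#####ooooo
```

Descend, release and lift.

Request:
send_rows --targets '[0,0,0,-0.02,0.02,0.7,-1,0,0,0,0,0,0.7,-1,0,0,0,0,0,0.25,-1,0,0,0,0,0,0.1,-1,0,0,0,0,0,0,-1]'

```text
time_s: 40.45
eef_pos: [557.9, 52.7, 19.2]
ee_rot: [0.001, 0.657, 0.754, 0.0]
force: [-0.5, 0.6, -1.5]
grip_width: 0.2
grip_force: 50.1
```

Run:
```python
from h import *
s,p,R=st();print(p,s['force'],s['grip_width'],s['grip_force'])
```

```text
[557.86236927  52.74956482  19.24631318] [-0.47987841  0.58424716 -1.53860207] 0.20041746017245216 50.115036964416504
```

Request:
send_rows --targets '[0,0,0,0,0,0.05,-1,0,0,0,0,0,0,-1,0,0,0,0,0,0,-0.2,0,0,0,0,0,0,-0.2,0,0,0,0,0,-0.5,-0.2]'

```text
time_s: 41.08
eef_pos: [556.1, 53.2, 44.2]
ee_rot: [-0.002, 0.657, 0.754, -0.001]
force: [-0.1, -0.8, -0.0]
grip_width: 0.4
grip_force: 0.0
```

Request:
send_rows --targets '[0,0,0,0,0,-0.9,0,0,0,0,0,0,-0.9,-0.1,0,0,0,0,0,0,-0.1]'

```text
time_s: 41.45
eef_pos: [559.1, 53.0, 157.7]
ee_rot: [0.004, 0.657, 0.754, 0.002]
force: [0.0, -0.7, -1.1]
grip_width: 0.451
grip_force: 0.0
```

Run:
```python
from h import *
s,p,R=st();print(p,s['grip_width'],toolmove(p,R,(434.5,146),p[2]))
c=cap('wrist','w21.png');scan(c,w(0,-58),.136,range(110,-91,-10),z=14,half=66,step=3)
```

```text
[559.14782926  52.99662592 157.67066685] 0.45114122796493766 [ 1.82 -1.85 -0.02]
  110 oo#ooooooooooooooooooooooooooooooooooooooo#oo
  100 oo#oooooooooo###############ooooooooooooooooo
   90 oo#oooooooooo###############ooooooooooooooooo
   80 oo#ooooooooooooooooooooooooooooooooooooooo#oo
   70 oo#ooooooooooooooooooooooooooooooooooooooo#oo
   60 .o#ooooooooooooooooooooooooo#####ooooooooo#oo
   50 oo#oooooooooooooooooooooooo##oooo#oooooooo#oo
   40 oo#oooooooooooooooooooooooo##oooo#oooooooo#oo
   30 oo#oooooooooooooooooooooooo####o##oooooooo#oo
   20 oo#oooooooooooooooooooooooo#######oooooooo#oo
   10 oo#oooooooooooooooooooooooo######ooooooooo#oo
    0 oo#oooooooo#ooooooooooooooo######ooooooooo#oo
  -10 ooooooooooo#oooooooooooooooo#####ooooooooo#oo
  -20 oo#oooooooo##oooooooooooooo######ooooooooo#oo
  -30 ..#oooooooo##ooooooooooooooo#####ooooooooo#oo
  -40 ...oooooooo#ooooooooooooooo######ooooooooo#oo
  -50 ...oooooooooooooooooooooooo######ooooooooo#oo
  -60 ...oooooooooooooooooooooooo######ooooooooo##o
  -70 ...oooooooooooooooooooooooo###o##ooooooooo#oo
  -80 o#.ooooooooooooooooooooooooo##oooooooooooo##o
  -90 ###############################oooo#########o
```

Request:
send_rows --targets '[0,0,0,0.61,-0.62,0,-0.1,0,0,0,0.61,-0.62,0,-0.1,0,0,0,0.6,-0.61,0,-0.1,0,0,0,0,0,0,-0.1,0,0,0,0,0,0,-0.1]'

```text
time_s: 42.12
eef_pos: [432.6, 146.0, 152.7]
ee_rot: [-0.0, 0.657, 0.754, -0.0]
force: [0.7, -0.4, -0.0]
grip_width: 0.449
grip_force: 0.0
```

Run:
```python
from h import *
s,p,R=st();print(p,s['grip_width'],toolmove(p,R,(434.5,146),7))
c=cap('wrist','w22.png');scan(c,(434.5,146),.136,range(55,-56,-5),z=6)
scan(c,(425.5,290),.26,range(55,-56,-10),z=6)
```

```text
[432.55000014 146.01627348 152.67951533] 0.44945674087265314 [-0.    0.03  2.43]
   55 .........................................
   50 .........................................
   45 ..................ooooo..................
   40 ..................ooooo..................
   35 .....oo...........ooooo..................
   30 .......o..........ooooo..................
   25 ..................ooooo..................
   20 .................ooooooo.................
   15 .................ooooooo.................
   10 .................ooooooo.................
    5 .................ooooooo.................
    0 .................ooooooo.................
   -5 .................ooooooo.................
  -10 .................ooooooo.................
  -15 .................ooooooo.................
  -20 .................ooooooo.................
  -25 .................oo...oo.................
  -30 ..................ooooo..................
  -35 ..................ooooo..................
  -40 ..................ooooo..................
  -45 ...................ooo...................
  -50 .........................................
  -55 .........................................
   55 ?????????????????????????????????????????
   45 ?????????????????????????????????????????
   35 ?????????????????????????????????????????
   25 ?????????????????????????????????????????
   15 ..................oooooo.......??????????
    5 ..................oooooo.................
   -5 ..................oooooo.................
  -15 ..................oooooo.................
  -25 ..................oooooo.................
  -35 ...................ooo...................
  -45 .........................................
  -55 .........................................
```

Request:
send_rows --targets '[0,0,0,0,0.03,0.9,-0.1,0,0,0,0,0,0.9,-0.1,0,0,0,0,0,0.65,-0.1,0,0,0,0,0,0,-0.1,0,0,0,0,0,0,-0.1]' --newtons 50

```text
time_s: 42.8
eef_pos: [435.3, 146.2, 7.4]
ee_rot: [0.001, 0.658, 0.753, 0.001]
force: [0.1, -0.5, 1.2]
grip_width: 0.456
grip_force: 0.0
```

Request:
send_rows --targets '[0,0,0,0,0,0,-1,0,0,0,0,0,0,-1,0,0,0,0,0,0,-1,0,0,0,0,0,0,-1]'

```text
time_s: 43.3
eef_pos: [435.1, 146.5, 7.6]
ee_rot: [0.001, 0.657, 0.754, 0.001]
force: [-1.7, -0.5, 7.3]
grip_width: 0.104
grip_force: 47.8
```

Request:
send_rows --targets '[0,0,0,0,0,-0.4,-1,0,0,0,0,0,-0.6,-1,0,0,0,0,0,-0.9,-1,0,0,0,0,0,0,-1]'

```text
time_s: 43.8
eef_pos: [436.1, 146.7, 124.1]
ee_rot: [0.003, 0.657, 0.754, 0.003]
force: [0.2, 0.6, -0.8]
grip_width: 0.104
grip_force: 47.5
```

Run:
```python
from h import *
s,p,R=st();print(p,s['grip_width'],s['grip_force'],toolmove(p,R,w(25,96),p[2]))
```

```text
[436.14623306 146.69268324 124.14384385] 0.10443426817743778 47.51798635174055 [0.96 2.61 0.02]
```

Request:
send_rows --targets '[0,0,0,0.32,0.87,0,-1,0,0,0,0.32,0.87,0,-1,0,0,0,0.32,0.87,0,-1,0,0,0,0,0,0,-1,0,0,0,0,0,0,-1]'

```text
time_s: 44.42
eef_pos: [580.6, 224.6, 119.3]
ee_rot: [-0.001, 0.657, 0.754, -0.001]
force: [-1.2, 0.1, -0.4]
grip_width: 0.106
grip_force: 47.6
```

Run:
```python
from h import *
s,p,R=st();print(p,s['grip_width'],s['grip_force'],toolmove(p,R,w(25,96),12.5))
```

```text
[580.56438919 224.56422367 119.31579649] 0.10565036873598842 47.598086300713476 [0.   0.06 1.78]
```

Request:
send_rows --targets '[0,0,0,0,0.05,0.8,-1,0,0,0,0,0,0.7,-1,0,0,0,0,0,0.22,-1,0,0,0,0,0,0.06,-1,0,0,0,0,0,0,-1]'

```text
time_s: 45.05
eef_pos: [585.1, 225.3, 15.1]
ee_rot: [0.001, 0.657, 0.754, 0.001]
force: [-0.4, 1.1, -0.2]
grip_width: 0.105
grip_force: 47.6
```

Request:
send_rows --targets '[0,0,0,0,0,0,-1]'

```text
time_s: 45.18
eef_pos: [585.1, 225.3, 14.9]
ee_rot: [0.001, 0.657, 0.754, 0.001]
force: [0.2, 0.6, -1.2]
grip_width: 0.103
grip_force: 47.6
```

Request:
send_rows --targets '[0,0,0,0,0,0.05,-1,0,0,0,0,0,0,-1,0,0,0,0,0,0,-0.4,0,0,0,0,0,0,-0.3,0,0,0,0,0,-0.5,-0.3]'

```text
time_s: 45.8
eef_pos: [583.1, 224.9, 38.7]
ee_rot: [-0.002, 0.657, 0.754, -0.002]
force: [0.6, -0.8, 0.7]
grip_width: 0.348
grip_force: 0.0
```

Request:
send_rows --targets '[0,0,0,0,0,-0.9,-0.1,0,0,-3.5,0,0,-0.9,-0.1,0,0,-3.5,0,0,0,-0.1]'

```text
time_s: 46.18
eef_pos: [586.3, 225.6, 153.3]
ee_rot: [0.003, 0.609, 0.793, 0.003]
force: [-0.5, -0.4, -0.7]
grip_width: 0.446
grip_force: 0.0
```

Run:
```python
from h import *
s,p,R=st();print(p,s['grip_width'],toolmove(p,R,(424,294),p[2]))
c=cap('side','d23.png');scan(c,w(0,96),.136,range(50,-61,-10),z=10,half=60,step=3)
scan(c,(424,294),.26,range(60,-61,-10),z=6)
```

```text
[586.281468   225.61201596 153.26278229] 0.44598385354836645 [ 1.8  -2.32 -0.02]
   50 #########################o#######ooooo##o
   40 #############################o#ooooooo##o
   30 ##############oooooooooo####oo#ooooooo###
   20 ########oooooooooooooooooooooooooooooo##o
   10 #oooooooooooooooooooooooooo#oooooooooo###
    0 #ooooooooooooooooooooooooo#ooooooooooo##o
  -10 #ooooooooooooooooooooooooo#ooooooooooo##o
  -20 #oooooooooooooooooooooooooo#oooooooooo###
  -30 #oooooooooooooooooooooooooo#oooooooooo##o
  -40 #oooooo###############oooooooooooooooo##o
  -50 #########o###oo####o####oo###oo##o#o#####
  -60 #oooooooooooooooooooooooooooooooooooooo#o
   60 .........................................
   50 .........................................
   40 ...................ooo##.................
   30 ....................oo#..................
   20 ..................#oo#oo.................
   10 ..................oooooo#................
    0 ..................oooooo#................
  -10 ...................ooooo#................
  -20 ..................oooooo.................
  -30 ..................ooooo..................
  -40 ...................oooo..................
  -50 .........................................
  -60 ..##..........................###########
```

Request:
send_rows --targets '[0,0,0,0.45,-0.58,0,-0.1,0,0,0,0.45,-0.58,0,-0.1,0,0,0,0.45,-0.58,0,-0.1,0,0,0,0.45,-0.58,0,-0.1,0,0,0,0,0,0,-0.1]'

```text
time_s: 46.85
eef_pos: [420.0, 294.9, 148.1]
ee_rot: [-0.001, 0.609, 0.793, -0.001]
force: [0.5, -0.1, 0.0]
grip_width: 0.447
grip_force: 0.0
```

Run:
```python
from h import *
s,p,R=st();print(p,toolmove(p,R,(424,294),6))
c=cap('wrist','w23.png');scan(c,(424,294),.26,range(60,-61,-10),z=6)
```

```text
[419.96013652 294.86741015 148.12586283] [-0.03  0.07  2.37]
   60 .........................................
   50 .........................................
   40 ...................ooooo.................
   30 ...................oooo..................
   20 ..................oooooo.................
   10 ..................oooooo.................
    0 ..................ooooooo................
  -10 ..................ooooooo................
  -20 ..................ooooooo................
  -30 ...................ooooo.................
  -40 ...................oooo..................
  -50 .........................................
  -60 .........................................
```

Request:
send_rows --targets '[0,0,0,-0.01,0.08,0.9,-0.1,0,0,0,0,0,0.9,-0.1,0,0,0,0,0,0.6,-0.1,0,0,0,0,0,0,-0.1,0,0,0,0,0,0,-0.1]'

```text
time_s: 47.52
eef_pos: [427.9, 294.5, 4.9]
ee_rot: [0.0, 0.61, 0.792, 0.0]
force: [0.9, 0.6, 0.7]
grip_width: 0.453
grip_force: 0.0
```

Request:
send_rows --targets '[0,0,0,0,0,0,-1,0,0,0,0,0,0,-1,0,0,0,0,0,0,-1,0,0,0,0,0,0,-1]'

```text
time_s: 48.02
eef_pos: [427.6, 294.8, 5.4]
ee_rot: [0.0, 0.61, 0.792, 0.001]
force: [-0.9, -0.9, 6.2]
grip_width: 0.113
grip_force: 50.4
```

Request:
send_rows --targets '[0,0,0,0,0,-0.4,-1,0,0,0,0,0,-0.6,-1,0,0,3.5,0,0,-0.9,-1,0,0,3.5,0,0,0,-1,0,0,0,0,0,0,-1]'

```text
time_s: 48.65
eef_pos: [427.0, 294.7, 118.8]
ee_rot: [0.0, 0.657, 0.754, 0.0]
force: [-1.0, -0.9, -1.0]
grip_width: 0.114
grip_force: 49.6
```

Run:
```python
from h import *
s,p,R=st();print(p,s['grip_width'],s['grip_force'],toolmove(p,R,w(-25,96),p[2]))
```

```text
[426.97463093 294.65957509 118.79162056] 0.11443288361787281 49.55968716647476 [-1.51  1.6   0.  ]
```

Request:
send_rows --targets '[0,0,0,-0.5,0.54,0,-1,0,0,0,-0.5,0.54,0,-1,0,0,0,-0.5,0.53,0,-1,0,0,0,0,0,0,-1,0,0,0,0,0,0,-1]'

```text
time_s: 49.28
eef_pos: [534.2, 218.8, 117.7]
ee_rot: [-0.001, 0.657, 0.754, -0.001]
force: [0.4, -0.6, -0.4]
grip_width: 0.116
grip_force: 49.6
```

Run:
```python
from h import *
s,p,R=st();print(p,s['grip_width'],s['grip_force'],toolmove(p,R,w(-25,96),10))
```

```text
[534.21991106 218.84786173 117.72018208] 0.116045062522146 49.5678335102275 [-0.01  0.    1.8 ]
```

Request:
send_rows --targets '[0,0,0,0,0,0.8,-1,0,0,0,0,0,0.7,-1,0,0,0,0,0,0.22,-1,0,0,0,0,0,0.06,-1,0,0,0,0,0,0,-1]'

```text
time_s: 49.9
eef_pos: [535.6, 219.0, 13.0]
ee_rot: [0.001, 0.657, 0.754, 0.001]
force: [-0.1, -0.5, -0.2]
grip_width: 0.112
grip_force: 49.6
```

Request:
send_rows --targets '[0,0,0,0,0,0,-1]'

```text
time_s: 50.02
eef_pos: [535.7, 218.9, 13.0]
ee_rot: [0.001, 0.657, 0.754, 0.001]
force: [1.2, -0.6, -0.9]
grip_width: 0.113
grip_force: 49.6
```

Request:
send_rows --targets '[0,0,0,0,0,0.05,-1,0,0,0,0,0,0,-1,0,0,0,0,0,0,-0.4,0,0,0,0,0,0,-0.3,0,0,0,0,0,-0.5,-0.3]'

```text
time_s: 50.65
eef_pos: [533.7, 218.3, 37.1]
ee_rot: [-0.001, 0.657, 0.754, -0.002]
force: [0.6, -0.1, -0.2]
grip_width: 0.349
grip_force: 0.0
```

Request:
send_rows --targets '[0,0,0,0,0,-0.9,-0.1,0,0,0,0,0,-0.9,-0.1,0,0,0,0,0,-0.9,-0.1,0,0,0,-0.9,0,0,-0.1,0,0,0,-0.9,0,0,-0.1]'

```text
time_s: 51.28
eef_pos: [549.7, 110.6, 201.2]
ee_rot: [0.0, 0.657, 0.754, 0.0]
force: [1.0, 0.1, 0.1]
grip_width: 0.453
grip_force: 0.0
```

Request:
send_rows --targets '[0,0,0,-0.9,0,0,-0.1,0,0,0,0,-0.6,0,-0.1,0,0,0,0,0,0,-0.1]'

```text
time_s: 51.65
eef_pos: [520.1, 52.7, 200.7]
ee_rot: [-0.0, 0.658, 0.753, -0.0]
force: [0.3, 0.3, 0.1]
grip_width: 0.447
grip_force: 0.0
```

Run:
```python
from h import *
s,p,R=st();print(p)
c=cap('wrist','w25.png')
g=cv2.cvtColor(c['img'],cv2.COLOR_RGB2GRAY).astype(int)
for y in range(155,-156,-10):
  r=''
  for x in np.arange(-66,67,3):
    u,v=proj(c,(*w(x,y),10))
    r+='?' if not(0<=u<560 and 0<=v<420) else ' .:-=+*#%@'[min(9,g[int(v),int(u)]//26)]
  print('%5d'%y,r)
b=mark(c);print(sorted([x for x in b if x[1:3]==(44,18)])[-5:])
```

```text
[520.07927222  52.67622805 200.6952569 ]
  155 ?????????????????????????????????????????????
  145 ?????????????????????????????????????????????
  135 ?????????????????????????????????????????????
  125 ?????????????????????????????????????????????
  115 ?????????????????????????????????????????????
  105 *#*+++++++++-+%%++++===+======+%#+======-:..:
   95 *##+++++++++-+%%++++++=++++=-=+%#+======-:..:
   85 -==+++++++++-=%%++++++++++=+===%#=======--:::
   75 ===++++++++=-+%%++++++++++++-:--*=====+=-::::
   65 ===++++++++++=*+++++++++++++=-=+++++++++-::::
   55 ===++++++++++-+*+++++++++++++-=*+++++++=--::-
   45 ===++++++-----.::::::::::.....+=++++=+=---:%#
   35 ==----###%%#==.:::::::::::::::######*+***++*+
   25 ===+++++++++-+%*+++=++++=++=---=++++++++--:::
   15 -==+++++++++-+%*+++++++++++-*+*+**++++++-::::
    5 -==+++++++++-+#*++++++++++=-+**+**++++++--:::
   -5 ---+++++++++-=%*++++++++++=:.:::::=++++=--::-
  -15 ---+++++++++-+%++++++++++++:.:::::=+++++--:::
  -25 -::========:=+*#*+++++++++-:.:::::=+++++--:::
  -35 -=========:-=+##*====+++++-:.:::::=+++++--:::
  -45 -=-=======-:++##*+========+-.....-+++++=--:::
  -55 -=========-.::--::=======++:.::::-++++++--:::
  -65 -=========:.:::--:=====++++:.:::::+++++=--:::
  -75 -=========::.:::::=========-.:::::++++++--:::
  -85 -=========:.:::-::========+-.::::=++++++--:::
  -95 --========::::---:==+++++++:.::::-++++++--:::
 -105 ---========-++***+=+++++++=-.::::-++++++--:::
 -115 ---========-=+##*=+++++++++:.::::-++++++--:::
 -125 ---========::+**++++++++++=:.::::=++++++--:::
 -135 ---==========+**+++++++++++:.::::=++++++--:::
 -145 -==::::::::::::::::::::::::::::::::::::::::::
 -155 ====::::::::::===::::::---------------------:
[(75, 44, 18, 1.2), (75, 44, 18, 1.24), (75, 44, 18, 1.36), (75, 44, 18, 1.48), (75, 44, 18, 1.6)]
```

Run:
```python
from h import *
W=eyes.capture('wrist');D=cap('side','d26.png');S=eyes.capture('scene')
def col(c,x,ys,z):
    g=cv2.cvtColor(c['img'],cv2.COLOR_RGB2GRAY).astype(int);r=''
    for y in ys:
        u,v=proj(c,(*w(x,y),z));r+='?' if not(0<=u<560 and 0<=v<420) else ' .:-=+*#%@'[min(9,g[int(v),int(u)]//26)]
    return r
for x in(-28,-25,-23,-21,-10,24):
    print('W',x,'y45..10:',col(W,x,range(45,9,-1),9),' y-130..-155:',col(W,x,range(-130,-156,-1),9))
for x in(-28,-25,-22,22,25,28,31):
    print('D',x,'y155..30 step3:',col(D,x,range(155,30,-3),9))
print('W plate top z28 at x=-45:',col(W,-45,range(55,20,-1),28))
```

```text
W -28 y45..10: -----+++++--:====---=-======-=------  y-130..-155: =+===========:::::::::::::
W -25 y45..10: :....::.......:-=:-=########********  y-130..-155: *************=::::::::::::
W -23 y45..10: ................==-=%#####%#%%%%%%%%  y-130..-155: ##########*#*=::::::::::::
W -21 y45..10: :.......::::....====***+++#*********  y-130..-155: *************-::::::::::::
W -10 y45..10: :::::::::::::...=====+++++++++++++++  y-130..-155: ++++++++++++++-:::::::::::
W 24 y45..10: +=--+%%%%%-==+++++++-=**************  y-130..-155: ::::::::::::::--:::::::::-
D -28 y155..30 step3: ..:-:::::::.-:-=++++++=++++++==::.::.:::::
D -25 y155..30 step3: ..:-.:-==-*++-+--++++++++++++-====--::::::
D -22 y155..30 step3: ..:-::-:---:-:--++-=+--=+===+---:--:.:::::
D 22 y155..30 step3: ..:-::-:::---:-:++=-:++=--+++=::-:::.:::::
D 25 y155..30 step3: ..:-::==+++==+=-++++++++++++-+--=-=:.:::::
D 28 y155..30 step3: ...-:-=:-:-=:-=+++==++++==+++=-----:::::::
D 31 y155..30 step3: ..:-:--:---:-----==:---===:--:::---.::::::
W plate top z28 at x=-45: ++++++++++++++-=%%%%%=-==++++++++++
```

Run:
```python
from h import *
s,p,R=st();c=eyes.capture('wrist');Rc,t=np.array(c['R']),np.array(c['t']);M=R.as_matrix()
o=M.T@(-Rc.T@t-p);Rr=Rc@M
def fake(f,p2,yaw):
    M2=np.array([[np.cos(yaw),np.sin(yaw),0],[np.sin(yaw),-np.cos(yaw),0],[0,0,-1]])
    R2=Rr@M2.T;q=np.array(p2)+M2@o
    return dict(K=c['K'],R=R2,t=-R2@q,img=cv2.cvtColor(cv2.imread(f),cv2.COLOR_BGR2RGB))
for f,p2 in(('w2',(537.3,-86.6,80.5)),('w13',(536.35,-90.6,111.5)),('w15',(540.6,-89.5,110.3))):
    k=fake('pics/%s.png'%f,p2,.137);b=mark(k)
    for r in (18,):print(f,sorted([x for x in b if x[1]==44 and x[2]==r])[-6:],proj(k,(600,-71.5,48)))
```

```text
w2 [(109, 44, 18, -0.4), (109, 44, 18, -0.36), (128, 44, 18, 0.24), (187, 44, 18, 0.12), (196, 44, 18, 0.2), (226, 44, 18, 0.16)] [267.9794322  136.74447167]
w13 [(102, 44, 18, 0.04), (103, 44, 18, -0.4), (133, 44, 18, 0.24), (139, 44, 18, 0.12), (164, 44, 18, 0.16), (164, 44, 18, 0.2)] [263.65094128 129.83788166]
w15 [(101, 44, 18, 0.52), (101, 44, 18, 0.56), (106, 44, 18, -0.36), (140, 44, 18, 0.16), (166, 44, 18, 0.2), (166, 44, 18, 0.24)] [264.45442596 136.92599911]
```

The mark is at the same angle as at the start, when the screw was fully tight. Everything is in place and the gripper is clear, so I'm handing in.

```bash
python3 -c "
from rig import job
print(job.finish_job())"
```

```text
the job is handed in; nothing more can be done
None
```

I handed the job in at about 52 s of robot time. By my measurements the clamp screw is back at its starting tight mark and the divider sits about 37 mm toward the yellow tag. Both long tools lie in the blue bay and both gauges in the yellow bay. I did not measure the jar and bottle again at the end, and no verdict came back.

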